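# Set up and load the thickness sander

### The arm

A 7-joint arm with a two-finger parallel gripper is mounted at the origin on the work surface. World frame = base frame: x ahead of the robot, y to its left, z up, the work surface at z = 0. Lengths are in m, angles in rad, forces in N, time in s.
With the tool pointing down it reaches from about 0.425 to 1.025 m from the base axis. Payload 9.4 kg.
Tool frame: the origin (TCP) lies midway between the tips of the shut fingers; the grasp point (between the pads) lies 19 mm behind it; z points along the fingers, y is the line along which they close (so a half turn about z gives the same grasp; the last joint's range is limited). The gripper opens to 93 mm and grips with 3 to 60 N. Pads are 15 mm wide; open, the fingers measure 128 mm over their backs; the gripper's body (75 mm by 188 mm) begins 65 mm behind the grasp point.
Start: joints at [1.16, 0.599, -0.003, 1.599, 0.002, 0.943, -0.08], TCP at [0.238, -0.685, 0.219] pointing down, gripper open.
Joint ranges: [-2.57, 2.57], [-0.35, 1.97], [-1.29, 1.29], [0.11, 2.56], [-1.05, 4.19], [0.11, 1.86], [-2.63, 2.63]. Speed limits (rad/s): [2.22, 2.22, 3.01, 3.01, 3.14, 3.14, 3.14].

### API

Orientations are given as [roll, pitch, yaw] about the fixed x, y, z axes, in that order (R = Rz(yaw) Ry(pitch) Rx(roll)).
In Python, from bench import bot gives the robot as it stands. The module is installed in compiled form; this text tells all that it offers.
- The arm moves only by the tool arm_command, never from a script. Its argument "plan" is a list of rows, each a list of 3 entries, a list of its own where there are three numbers: the closure, from -1 (fully open) to 1 (shut), then the shift along the world's x, y, z in cm, then the turn, a rotation vector about the world's x, y, z in rad. A call has 1 to 12 rows; each row shifts and turns the commanded pose from where the row before left it; what a row does not reach is not made up. A row lasts 1/8 s, in which the tool goes at most 62.5 mm and 10.7 degrees, less where a joint would pass 70% of its speed; a pose out of reach is approached as far as the arm can. A call with a gripper value outside its range is refused whole. The fingers move at their own pace and stop on an object; "force" is the grip in N (left out, the last holds). Time passes only in rows, so rows that do not move let the fingers close. It gives the time, the measured TCP pose, the force, the opening and the grip force at its end, in the units of the state.
- bot.observe(): the state, without advancing time (a new reading comes with each control period).
- bot.capture(name): name is "side" or "top"; returns a dict with "color" (420x560x3 uint8, red, green, blue), "K" (3x3 intrinsics, pixels), "dist" ([k1, k2, p1, p2, k3] as OpenCV has them; the pictures are not rectified), "R" (3x3) and "t" (3): a world point X has camera coordinates R X + t. Camera axes: x right, y down, z forward; pixel columns grow to the right and rows downward; lengths in m; the calibration is good to about 2 mm. A picture is of the moment at which its call begins. There is no depth.
- bot.hand_in(): hands the job in; it is judged then, once.
Trained networks look in the newest picture that a camera, given by its name, has taken for a name from the list of things; names that differ only in an ending like _2 or _b are one class to them, and where a whole thing is asked for, a point or a joint stands for the part that bears it (a point fixed in the world has none). Each returns a list of dicts, best first, with "conf" (0 to 1); they miss things now and then, are a little off and sometimes report something else, mostly with a low value. They report only what shows in the picture. A call takes as long as a camera call. They do not tell look-alikes from the thing itself.
- bot.regions_of(camera, query): "mask" (420x560 bool, what is visible of it) and "centre" ([column, row] in pixels, amid what is visible of it).
The state is a dict: "time_s": time; "q": joint angles; "qvel": joint speeds; "effort": joint torques, N m; "position": TCP position; "tcp_rot": TCP orientation; "contact_force": force on the tool from outside, world axes, zero at the start; "moment": the same for the moment, N m; "width": finger opening in m; "finger_force": force on a finger pad.
Only numpy, scipy, OpenCV 4.12 (cv2) and the standard library are available. Lean on these libraries where they do the work, as an engineer would, in place of code of your own. Each camera call takes 0.05 s, during which the arm holds its last target. There are 200 camera calls.

### The job

Get the bench sander ready for the next batch: raise its orange guard until the pawl catches on the yellow tooth of the rack (no higher), put the dark offcut lying in the feed tray into the cardboard scrap box, and lay all the laminated blanks side by side in the tray, each flat on the tray floor and none standing on end. Then push the loaded tray fully home under the guard, and last swing the clamp arm down flat over the tray's tongue, without at any time knocking over the glue bottle or the mug.

Things in the scene. Friction and masses are not known exactly. Their poses are not given: they have to be found in the camera images.
- sander: Benchtop thickness sander, red, fixed; about 260 mm (x) by 500 mm (y), 210 mm tall at the drum housing. Origin on the bench in the middle of the tunnel's mouth, under the guard. +z up, -y into the tunnel (feed direction), +y out along the tray, x across the mouth. The tunnel lies to the robot's right; position and yaw vary.
- guard (a joint): Height of the orange guard plate (206 mm wide, about 0.5 kg, sliding up and down at the mouth), m above its stop, 0 to 0.088. Ledges of the rack hold it at 0.025, 0.050 (the YELLOW tooth) and 0.075. Starts on 0 or 0.025. Lifting takes only its weight, 4 to 8 N; it cannot be lowered past a caught notch. Lower edge 52 mm above the bench at 0, so a loaded blank (top at 84 mm) passes only at 0.050.
- pawl (a joint): Angle of the blue sprung pawl on the guard, at the steel rack on the mouth's +x side, rad: near 0 in a notch or between teeth, up to about 0.3 while a tooth pushes it out. It drops in once the guard is lifted 4 to 7 mm past a notch; let go, the guard then sinks back onto that notch.
- guard_grip (a point): Middle of the guard's black lifting bar, a round bar 18 mm thick and 130 mm long along the sander's x, carried on two 12 mm stems 50 mm to either side of this point; 235 mm above the bench when guard = 0, 285 mm when caught on the yellow tooth. Free space all round its middle; the guard plate's top edge is 70 mm below it.
- tray (a joint): Position of the feed tray, m: 0 = fully home in the tunnel, 0.25 = fully out (towards the sander's +y). Starts nearly fully out. Slides with about 3 N of friction and stays where left.
- tray_in (a point): Centre of the aluminium feed tray's inner floor (moves with the tray; axes parallel to the sander's). Inside 160 mm (x) by 200 mm (y), walls 5 mm thick and 16 mm above this floor; the floor is 30 mm above the bench.
- tray_handle (a point): Centre of the tray's upright black handle block, 60 mm (x) by 14 mm (y) by 52 mm tall (30 to 82 mm above the bench), on a tongue 90 mm wide that reaches out of the tray's outer end; 230 mm from tray_in along +y, and 120 mm out from the sander's origin along +y when home. Push it towards -y to shut the tray.
- clamp (a joint): Angle of the hold-down clamp's arm, rad: 0 = down flat across the tray's tongue, pi/2 = upright, starts at about 2 (leaning back towards the robot). The hinge is stiff and stays where it is left; turning it takes about 2 N at the knob.
- clamp_hinge (a point): Hinge of the clamp, on a steel block on the robot's side of the tray, 46 mm above the bench; its axis is the sander's y. At angle a the arm (14 mm round rod) points along sander (x, z) = (cos a, sin a).
- clamp_knob (a point): Centre of the red ball knob (24 mm) at the end of the clamp arm, 105 mm from the hinge.
- offcut_mid (a point): Centre of a dark offcut left in the tray: 30 mm (its x) by 80 mm (its y) by 28 mm tall, one end painted red, 45 g; it starts lying on the tray floor.
- scrapbox_in (a point): Centre of the inner floor of the cardboard scrap box: outside 170 mm (its x) by 190 mm (its y) by 80 mm tall, walls and floor 6 mm, fixed.
- blank1_mid (a point): Centre of laminated wooden blank 1 (light wood with two dark stripes): 90 mm (its x) by 40 mm (its y) by 54 mm tall, about 130 g, standing on the bench with z up. Two to four of the blanks are present; absent ones read None.
- blank2_mid (a point): Centre of laminated wooden blank 2 (light wood with two dark stripes): 90 mm (its x) by 40 mm (its y) by 54 mm tall, about 130 g, standing on the bench with z up. Two to four of the blanks are present; absent ones read None.
- blank3_mid (a point): Centre of laminated wooden blank 3 (light wood with two dark stripes): 90 mm (its x) by 40 mm (its y) by 54 mm tall, about 130 g, standing on the bench with z up. Two to four of the blanks are present; absent ones read None.
- blank4_mid (a point): Centre of laminated wooden blank 4 (light wood with two dark stripes): 90 mm (its x) by 40 mm (its y) by 54 mm tall, about 130 g, standing on the bench with z up. Two to four of the blanks are present; absent ones read None.
- glue: White glue bottle, 60 mm across, 150 mm tall, a bystander; origin at the centre of its foot.
- mug: Blue mug, 80 mm across, 95 mm tall, a bystander; origin at the centre of its foot.
Not all that is in view belongs to the job. Leave any purple or red look-alike of the part that bears blank4_mid alone.

How it is judged:
By the outcome, as a careful person would: the job done as asked, in the order asked, and still so for the second after the job is handed in, with the robot touching nothing.
Of blank1, blank2, blank3, blank4 only 2 to 4 are there at a start; the rules pass over those that are not, and their reading is None.
At some moment in a run one of blank1, blank2, blank3, blank4, offcut may be knocked a few centimetres aside while the robot is not near it.
Once in a run the grip may slacken for a moment while it holds something.
It also fails if it takes over 210 s, if anything falls off the work surface, if the arm or the gripper's body presses on something with over 40 N, if the wrist force passes 120 N, or if a joint passes its speed limit or range.

## Working session

There is one attempt and no reset: what is moved stays moved. The work goes in short steps, Python scripts to look and compute and a tool call to move; the robot and the scene stay as the last step left them, time stands still between calls to the robot, and variables do not carry over. Pictures are saved under pics/ and viewed, at most 14 in all, crops included, and the job is handed in when it is done.

Besides the shell and the picture viewer there is one more tool, called in YAML: its name, and indented under it one key for each argument. arm_command: Moves the arm, as the interface text tells. Its arguments: {"type":"object","properties":{"plan":{"type":"array","items":{"type":"array"}},"force":{"type":"number"}},"required":["plan"]}

```bash
mkdir -p pics; ls; python3 - <<'E'
from bench import bot
import cv2
s=bot.observe()
print({k:s[k] for k in ("time_s","position","tcp_rot","contact_force","width")})
for n in("side","top"):
    c=bot.capture(n); cv2.imwrite(f"pics/{n}0.png",c["color"][:,:,::-1])
    print(n,c["K"],c["dist"],c["R"],c["t"], -c["R"].T@c["t"])
    for q in ["sander","guard","pawl","tray","tray_handle","clamp","clamp_knob","offcut_mid","scrapbox_in","blank1_mid","glue","mug"]:
        try: print(q,[(round(d["conf"],2),[int(v) for v in d["centre"]],int(d["mask"].sum())) for d in bot.regions_of(n,q)])
        except Exception as e: print(q,e)
E
```

```text
pics
{'time_s': 0.0, 'position': array([ 0.23733969, -0.68453157,  0.21774717]), 'tcp_rot': array([-3.14003825e+00,  1.59142514e-04,  3.33880070e-01]), 'contact_force': array([ 0.23837665, -0.79702712,  0.20239569]), 'width': 0.09295525799450467}
side [[505.46840726   0.         285.95796579]
 [  0.         505.46840726 209.66137035]
 [  0.           0.           1.        ]] [0.02581446 0.         0.         0.         0.        ] [[-0.96391652 -0.26580405 -0.01459941]
 [-0.2000494   0.75946308 -0.61902833]
 [ 0.17562795 -0.59377104 -0.78523295]] [0.59773829 0.17085795 1.56702023] [0.33513729 0.95957218 1.34496844]
sander [(0.64, [347, 170], 116), (0.59, [307, 143], 10297)]
guard [(0.76, [310, 137], 1983), (0.18, [263, 299], 4523)]
pawl []
tray []
tray_handle [(0.87, [295, 201], 3474)]
clamp [(0.64, [294, 202], 3326), (0.53, [350, 169], 196)]
clamp_knob [(0.67, [350, 168], 169)]
offcut_mid [(0.75, [307, 181], 212)]
scrapbox_in [(0.96, [263, 300], 4445), (0.3, [309, 137], 2071)]
blank1_mid []
glue [(0.72, [297, 201], 3390), (0.71, [230, 225], 576)]
mug [(0.94, [235, 191], 864)]
top [[539.5024476    0.         274.12237146]
 [  0.         539.5024476  202.84069605]
 [  0.           0.           1.        ]] [-0.04241002  0.          0.          0.          0.        ] [[ 0.00892104 -0.99990545  0.01046486]
 [-0.99445219 -0.00996833 -0.10471615]
 [ 0.10481057 -0.00947263 -0.99444709]] [0.00964633 0.64402413 1.49667702] [0.48349758 0.03024273 1.55570489]
sander [(0.78, [394, 216], 17632)]
guard [(0.67, [383, 207], 1562)]
pawl [(0.54, [313, 220], 5751)]
tray [(0.7, [315, 218], 5950), (0.43, [291, 147], 758)]
tray_handle [(0.79, [311, 219], 5749)]
clamp [(0.57, [354, 272], 202)]
clamp_knob [(0.64, [354, 264], 222)]
offcut_mid [(0.65, [340, 222], 292)]
scrapbox_in [(0.61, [167, 217], 4380), (0.32, [354, 268], 233)]
blank1_mid []
glue [(0.83, [246, 153], 437)]
mug [(0.9, [287, 145], 874), (0.19, [352, 268], 239)]
```

View pics/side0.png

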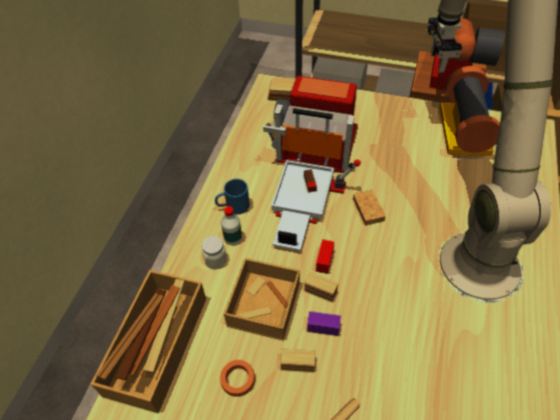

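View pics/top0.png

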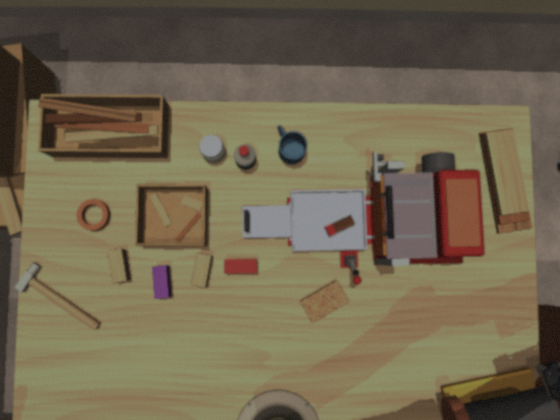

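Side: guard (310,137), tray (303,187), offcut (310,180), clamp knob (356,163), scrap box (263,298). Light blanks are at (321,288) and (298,361), with look-alikes red (325,255) and purple (324,323). There is also a cork pad at (369,207).
Top: light blanks (118,265) and (202,269), purple (162,282), red (241,267), cork (325,300). I choose the two light ones.

```bash
cat > h.py <<'E'
from bench import bot
import cv2, numpy as np
def cap(n,f=None):
    c=bot.capture(n)
    if f: cv2.imwrite(f"pics/{f}.png",c["color"][:,:,::-1])
    return c
def px(c,P):
    P=np.atleast_2d(np.array(P,float)); return cv2.projectPoints(P,cv2.Rodrigues(c["R"])[0],c["t"],c["K"],c["dist"])[0][:,0]
def ray(c,uv):
    n=cv2.undistortPoints(np.array([[uv]],float),c["K"],c["dist"])[0,0]
    return -c["R"].T@c["t"], c["R"].T@np.array([n[0],n[1],1])
def plane(c,uv,z):
    o,d=ray(c,uv); return o+d*(z-o[2])/d[2]
def crop(c,x0,y0,x1,y1,s,f):
    im=cv2.resize(c["color"][y0:y1,x0:x1,::-1],None,fx=s,fy=s,interpolation=cv2.INTER_CUBIC); cv2.imwrite(f"pics/{f}.png",im)
def tri(pairs):
    A=np.zeros((3,3));b=np.zeros(3)
    for c,uv in pairs:
        o,d=ray(c,uv); d/=np.linalg.norm(d); M=np.eye(3)-np.outer(d,d); A+=M;b+=M@o
    return np.linalg.solve(A,b)
E
python3 - <<'E'
from h import *
t=cap("top");s=cap("side")
a=cv2.resize(t["color"][135:310,235:435,::-1],None,fx=4,fy=4,interpolation=cv2.INTER_CUBIC)[:600]
cv2.imwrite("pics/tc.png",a[:, :800])
crop(s,250,70,380,260,3.1,"sc")
crop(t,90,170,270,310,4,"tb")
E
```

```text
(no output)
```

View pics/tc.png

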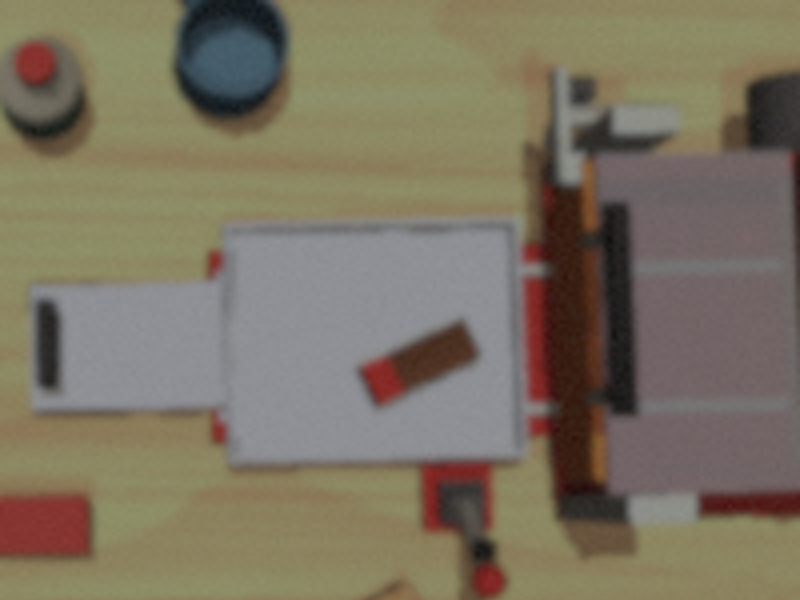

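View pics/sc.png

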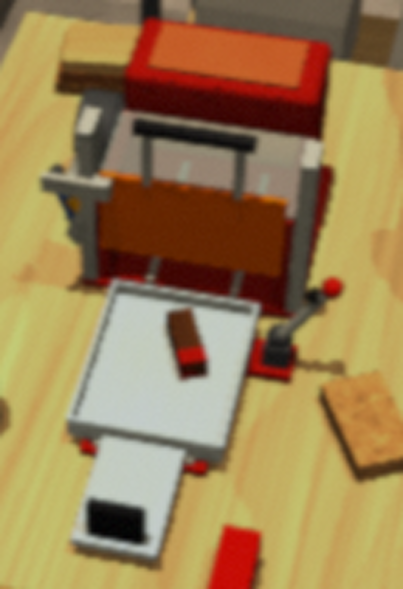

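View pics/tb.png

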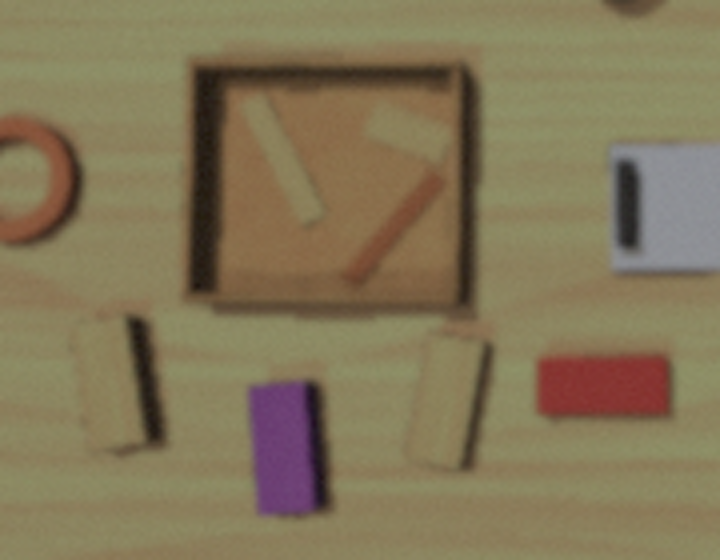

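Top crop: guard bar (620,308), tray corners (222,222), (520,220), (525,463), (230,466), offcut centre (421,362) with the red end toward +y, knob (488,580). Blanks' crop: light ones at (111,384) and (448,400), look-alikes purple and red. The choice is confirmed.

```bash
python3 - <<'E'
from h import *
np.set_printoptions(precision=4,suppress=True)
t=cap("top");s=cap("side")
T=lambda x,y:np.array([235+x/4,135+y/4]); B=lambda x,y:np.array([90+x/4,170+y/4]); S=lambda x,y:np.array([250+x/3.1,70+y/3.1])
bar=tri([(t,T(620,308)),(s,S(195,136))]); print("bar",bar)
print("bar ends",[plane(t,T(x,y),.25) for x,y in((612,203),(625,413))])
cor=np.array([plane(t,T(*p),.046)[:2] for p in((222,222),(520,220),(525,463),(230,466))]);print("tray",cor,cor.mean(0),
 [np.linalg.norm(cor[i]-cor[i-1]) for i in range(4)])
print("handle",plane(t,T(47,345),.082), plane(s,S(115,510),.082))
print("knob tri",tri([(t,T(488,580)),(s,S(333,287))]))
print("hinge",plane(t,T(460,503),.05),plane(s,S(278,352),.046))
print("offcut",[plane(t,T(x,y),.058)[:2] for x,y in((363,370),(382,405),(478,355),(462,320))],plane(t,T(421,362),.058))
for b in([(75,320),(127,315),(147,445),(97,453)],[(432,333),(485,340),(465,465),(408,460)]):
    P=np.array([plane(t,B(*p),.054)[:2] for p in b]); d=(P[2]+P[3]-P[0]-P[1]);print("blank",P,P.mean(0),np.degrees(np.arctan2(d[1],d[0])))
print("side blanks",plane(s,(321,288),.04),plane(s,(298,361),.04))
print("box",[plane(t,B(x,y),.08)[:2] for x,y in((190,60),(475,65),(472,310),(187,300))])
print("glue",plane(t,T(35,62),.15),"mug",plane(t,T(232,50),.095))
E
```

```text
bar [ 0.6    -0.2638  0.2564]
bar ends [array([ 0.6661, -0.2611,  0.25  ]), array([ 0.5375, -0.2673,  0.25  ])]
tray [[ 0.6781 -0.03  ]
 [ 0.6817 -0.241 ]
 [ 0.5104 -0.243 ]
 [ 0.5066 -0.0366]] [ 0.5942 -0.1377] [np.float64(0.17157317612823916), np.float64(0.21094613433708795), np.float64(0.1712888650605036), np.float64(0.20645748239486356)]
handle [0.5874 0.0906 0.082 ] [0.5885 0.0971 0.082 ]
knob tri [ 0.4318 -0.2017  0.1378]
hinge [ 0.4823 -0.1967  0.05  ] [ 0.4789 -0.1783  0.046 ]
offcut [array([ 0.5738, -0.1283]), array([ 0.5496, -0.1415]), array([ 0.585 , -0.2086]), array([ 0.6094, -0.1975])] [ 0.5797 -0.1687  0.058 ]
blank [[0.5055 0.4739]
 [0.5094 0.4378]
 [0.4201 0.4208]
 [0.4142 0.4552]] [0.4623 0.4469] -168.79755875849528
blank [[0.4992 0.2256]
 [0.4947 0.1888]
 [0.4088 0.2009]
 [0.4118 0.2402]] [0.4537 0.2139] 171.2489050745573
side blanks [0.4503 0.2279 0.04  ] [0.4601 0.4577 0.04  ]
box [array([0.6848, 0.3938]), array([0.6832, 0.1969]), array([0.5148, 0.1953]), array([0.5196, 0.3901])]
glue [0.7702 0.0985 0.15  ] mug [ 0.7913 -0.0343  0.095 ]
```

Plan: lift the guard first. The bar sits at about z 0.256, so the guard should be on 0.025. Sander yaw is about 0.03.

arm_command:
  plan:
    - [-1, [0, 0, 5], [0, 0, 0]]
    - [-1, [0, 0, 5], [0, 0, 0]]
    - [-1, [0, 0, 5], [0, 0, 0]]
    - [-1, [3.6, 4.2, 2], [0, 0, -0.03]]
    - [-1, [3.6, 4.2, 0], [0, 0, -0.03]]
    - [-1, [3.6, 4.2, 0], [0, 0, -0.03]]
    - [-1, [3.6, 4.2, 0], [0, 0, -0.03]]
    - [-1, [3.6, 4.2, 0], [0, 0, -0.03]]
    - [-1, [3.6, 4.2, 0], [0, 0, -0.03]]
    - [-1, [3.6, 4.2, 0], [0, 0, -0.03]]
    - [-1, [3.6, 4.2, 0], [0, 0, -0.03]]
    - [-1, [3.6, 4.2, 0], [0, 0, -0.03]]
  force: 20

```text
time_s: 3.0
position: [0.5625, -0.3056, 0.3888]
tcp_rot: [3.141, -0.0, 0.063]
contact_force: [-0.3, -0.5, -0.9]
width: 0.0928
finger_force: 0.0
```

arm_command:
  plan:
    - [-1, [3.9, 4.2, 0], [0, 0, -0.03]]
    - [-1, [0, 0, 0], [0, 0, 0]]
    - [-1, [0, 0, 0], [0, 0, 0]]

```text
time_s: 3.38
position: [0.6002, -0.2654, 0.3885]
tcp_rot: [3.141, 0.001, 0.034]
contact_force: [0.3, 0.2, -0.1]
width: 0.093
finger_force: 0.0
```

arm_command:
  plan:
    - [-1, [0, 0, -4], [0, 0, 0]]
    - [-1, [0, 0, -4], [0, 0, 0]]
    - [-1, [0, 0, -4], [0, 0, 0]]
    - [-1, [0, 0, -2.8], [0, 0, 0]]
    - [0, [0, 0, 0], [0, 0, 0]]
    - [1, [0, 0, 0], [0, 0, 0]]
    - [1, [0, 0, 0], [0, 0, 0]]
    - [1, [0, 0, 0], [0, 0, 0]]
    - [1, [0, 0, 0], [0, 0, 0]]
    - [1, [0, 0, 0], [0, 0, 0]]
  force: 20

```text
time_s: 4.62
position: [0.6006, -0.265, 0.2408]
tcp_rot: [3.141, -0.0, 0.034]
contact_force: [-0.2, -0.2, -0.4]
width: 0.0377
finger_force: 0.0
```

arm_command:
  plan:
    - [1, [0, 0, 1], [0, 0, 0]]
    - [1, [0, 0, 0], [0, 0, 0]]
    - [1, [0, 0, 0], [0, 0, 0]]

```text
time_s: 5.0
position: [0.6006, -0.2612, 0.2516]
tcp_rot: [-3.137, 0.001, 0.036]
contact_force: [-3.8, 10.0, 6.8]
width: 0.0174
finger_force: 20.0
```

```bash
python3 - <<'E'
from h import *
c=cap("side"); crop(c,250,70,380,190,5,"g1")
print(px(c,[[.6,-.264,.27]]))
E
```

```text
[[312.74823656 110.53173228]]
```

View pics/g1.png

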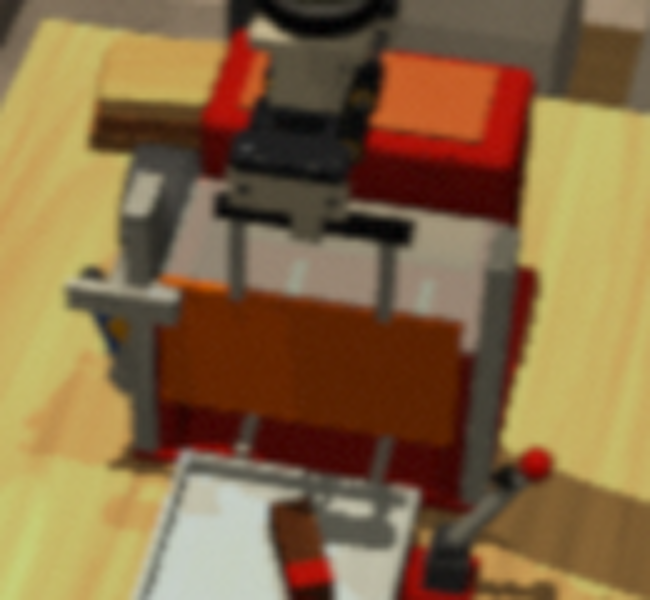

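The crop shows the gripper on the bar, with bar centre at (313,217) in the crop, i.e. image (312.6,113.4). The pawl is at the left rail and the clamp knob at (537,463).

```bash
python3 - <<'E'
from h import *
c=cap("side"); t=cap("top")
for z in(.235,.245,.26,.27,.285): print(z,px(c,[[.6,-.261,z]]),px(t,[[.6,-.261,z]]))
print(bot.observe()["contact_force"],bot.observe()["position"])
E
```

```text
0.235 [[312.23634162 119.47321172]] [[386.99502906 213.11567823]]
0.245 [[312.3185242  117.12055252]] [[387.88589382 212.76519138]]
0.26 [[312.44335879 113.54828818]] [[389.24751888 212.22946779]]
0.27 [[312.52764124 111.13741855]] [[390.17260453 211.86547831]]
0.285 [[312.65568731 107.4761775 ]] [[391.58703804 211.30891618]]
[-3.88697582 10.86122002  7.34012121] [ 0.60058796 -0.2612471   0.25161841]
```

arm_command:
  plan:
    - [-1, [0, 0, 0], [0, 0, 0]]
    - [-1, [0, 0, 0], [0, 0, 0]]
    - [-1, [0, 0.4, -1], [0, 0, 0]]
    - [0, [0, 0, 0], [0, 0, 0]]
    - [1, [0, 0, 0], [0, 0, 0]]
    - [1, [0, 0, 0], [0, 0, 0]]
    - [1, [0, 0, 0], [0, 0, 0]]
    - [1, [0, 0, 0], [0, 0, 0]]
    - [1, [0, 0, 0], [0, 0, 0]]
    - [1, [0, 0, 0], [0, 0, 0]]
    - [1, [0, 0, 0], [0, 0, 0]]
  force: 25

```text
time_s: 6.52
position: [0.6006, -0.2611, 0.2407]
tcp_rot: [3.141, -0.0, 0.034]
contact_force: [-0.0, -1.1, 1.4]
width: 0.0174
finger_force: 25.0
```

arm_command:
  plan:
    - [1, [0, 0, 0.5], [0, 0, 0]]
    - [1, [0, 0, 0.5], [0, 0, 0]]
    - [1, [0, 0, 0.5], [0, 0, 0]]
    - [1, [0, 0, 0.5], [0, 0, 0]]
    - [1, [0, 0, 0], [0, 0, 0]]
    - [1, [0, 0, 0], [0, 0, 0]]

```text
time_s: 7.28
position: [0.5996, -0.2611, 0.2585]
tcp_rot: [-3.141, 0.003, 0.034]
contact_force: [6.5, -3.7, -21.4]
width: 0.0174
finger_force: 25.0
```

arm_command:
  plan:
    - [1, [0, 0, 0], [0, 0, 0]]
    - [1, [0, 0, 0], [0, 0, 0]]
    - [1, [0, 0, 0], [0, 0, 0]]

```text
time_s: 7.65
position: [0.5996, -0.2611, 0.2585]
tcp_rot: [-3.141, 0.003, 0.034]
contact_force: [5.5, -5.1, -21.6]
width: 0.0175
finger_force: 25.0
```

```bash
python3 - <<'E'
from h import *
c=cap("side"); crop(c,250,70,380,190,5,"g2")
E
```

```text
(no output)
```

View pics/g2.png

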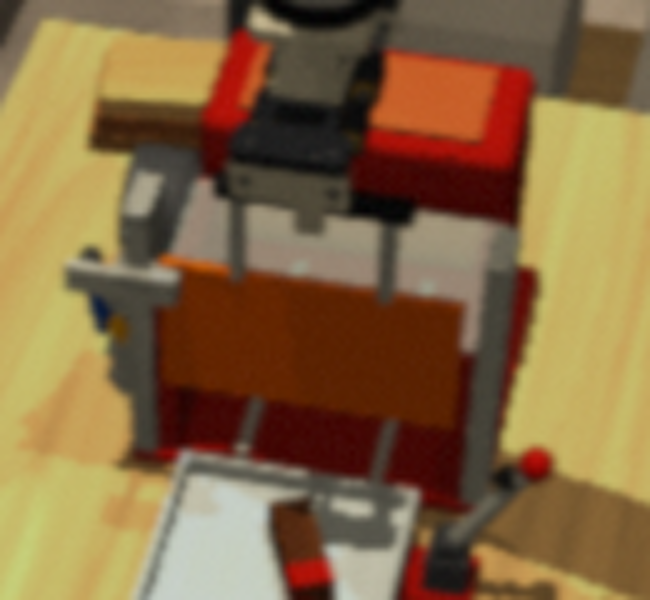

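The guard edge moved up about 20 crop px (about 16 mm), so it follows the bar. I'll go on in small steps.

arm_command:
  plan:
    - [1, [0, 0, 0.4], [0, 0, 0]]
    - [1, [0, 0, 0.4], [0, 0, 0]]
    - [1, [0, 0, 0], [0, 0, 0]]
    - [1, [0, 0, 0], [0, 0, 0]]

```text
time_s: 8.2
position: [0.6003, -0.2611, 0.2696]
tcp_rot: [3.141, -0.0, 0.034]
contact_force: [-3.1, -1.9, -2.5]
width: 0.017
finger_force: 25.0
```

arm_command:
  plan:
    - [1, [0, 0, 0.4], [0, 0, 0]]
    - [1, [0, 0, 0.4], [0, 0, 0]]
    - [1, [0, 0, 0], [0, 0, 0]]
    - [1, [0, 0, 0], [0, 0, 0]]

```text
time_s: 8.7
position: [0.6003, -0.2611, 0.2767]
tcp_rot: [3.141, 0.0, 0.034]
contact_force: [-3.5, -3.1, -4.8]
width: 0.0171
finger_force: 25.0
```

```bash
cat >> h.py <<'E'
def barrow(c):
    g=cv2.cvtColor(c["color"],cv2.COLOR_RGB2HSV); m=(g[...,0]<14)&(g[...,1]>180)&(g[...,2]>60)&(g[...,2]<190)
    r={}
    for x in range(290,340,8):
        col=np.where(m[100:175,x])[0]+100
        r[x]=(col.min(),col.max(),len(col)) if len(col) else None
    return r
E
python3 - <<'E'
from h import *
c=cap("side"); crop(c,250,70,380,190,5,"g3")
E
```

```text
(no output)
```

View pics/g3.png

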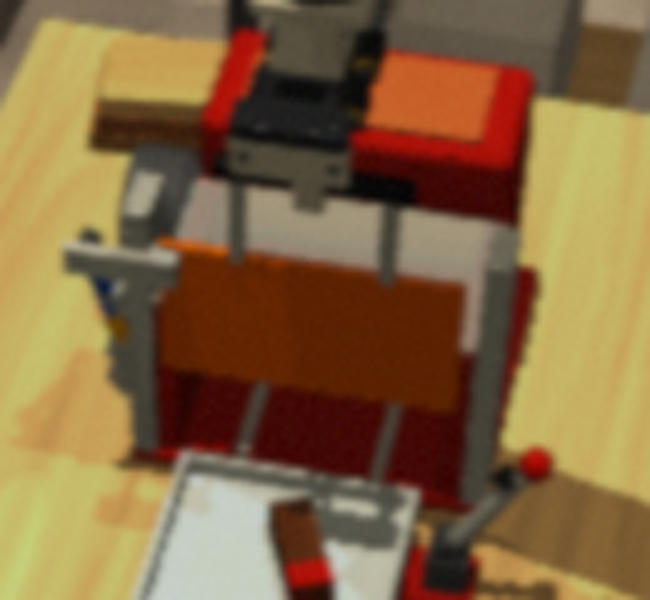

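Plate bottom right corner (463,410) versus (463,445) before: about 29 mm up. I need a little more.

arm_command:
  plan:
    - [1, [0, 0, 0.4], [0, 0, 0]]
    - [1, [0, 0, 0], [0, 0, 0]]
    - [1, [0, 0, 0], [0, 0, 0]]

```text
time_s: 9.12
position: [0.6003, -0.2611, 0.2807]
tcp_rot: [3.142, 0.0, 0.034]
contact_force: [-3.2, -3.7, -4.7]
width: 0.0173
finger_force: 25.0
```

```bash
cat >> h.py <<'E'
def gshift(c):
    """guard lift (m) relative to g1 (guard=.025), by matching the plate's lower edge at several columns"""
    crop(c,250,70,380,190,5,"gnow"); a=cv2.imread("pics/g1.png");b=cv2.imread("pics/gnow.png");r=[]
    for x in(200,250,300,350,400):
        y0=int(405+(x-165)*40/298)
        T=a[y0-22:y0+18,x:x+40]; m=cv2.matchTemplate(b[y0-100:y0+40,x-6:x+46],T,cv2.TM_CCOEFF_NORMED)
        p=cv2.minMaxLoc(m); r.append((78-p[3][1],round(p[1],2)))
    return r
E
python3 - <<'E'
from h import *
c=cap("side"); print(gshift(c))
a=px(c,[[.6,-.26,.077]])[0];
for d in(.025,.03,.035,.04,.05):print(d,(a-px(c,[[.6,-.26,.077+d]])[0])*5)
E
```

```text
[(36, 0.97), (35, 0.89), (39, 0.98), (35, 0.94), (38, 0.96)]
0.025 [-0.88495355 25.544983  ]
0.03 [-1.06443065 30.72361517]
0.035 [-1.2447504  35.92583695]
0.04 [-1.42591887 41.1518133 ]
0.05 [-1.79082649 51.67569745]
```

Guard is at about 0.060. Now lower it gently onto the notch.

arm_command:
  plan:
    - [1, [0, 0, -0.3], [0, 0, 0]]
    - [1, [0, 0, -0.3], [0, 0, 0]]
    - [1, [0, 0, -0.3], [0, 0, 0]]
    - [1, [0, 0, -0.2], [0, 0, 0]]
    - [1, [0, 0, 0], [0, 0, 0]]
    - [1, [0, 0, 0], [0, 0, 0]]

```text
time_s: 9.93
position: [0.6003, -0.2611, 0.2695]
tcp_rot: [3.142, 0.0, 0.034]
contact_force: [-4.0, -2.8, -6.5]
width: 0.0172
finger_force: 25.0
```

arm_command:
  plan:
    - [-1, [0, 0, 0], [0, 0, 0]]
    - [-1, [0, 0, 0], [0, 0, 0]]
    - [-1, [0, 0, 0], [0, 0, 0]]
    - [-1, [0, 0, 4], [0, 0, 0]]
    - [-1, [0, 0, 6], [0, 0, 0]]
    - [-1, [0, 0, 2], [0, 0, 0]]

```text
time_s: 10.68
position: [0.602, -0.2611, 0.3941]
tcp_rot: [3.14, -0.006, 0.034]
contact_force: [0.7, -0.2, 0.3]
width: 0.0726
finger_force: 0.0
```

```bash
python3 - <<'E'
from h import *
c=cap("side"); print(gshift(c))
E
```

```text
[(25, 0.99), (24, 0.98), (25, 0.97), (25, 0.99), (25, 0.98)]
```

Guard sits at +25 mm, so it is caught on 0.050. Next is the offcut: recheck its place and the current joints.

```bash
python3 - <<'E'
from h import *
np.set_printoptions(precision=3,suppress=True)
print(bot.observe()["q"])
for n in("top","side"):
    c=cap(n)
    for d in bot.regions_of(n,"offcut_mid")[:2]:
        print(n,d["conf"],d["mask"].sum(),plane(c,d["centre"],.05)); 
        m=cv2.minAreaRect(np.argwhere(d["mask"])[:,::-1].astype(np.float32)); print(m)
c=cap("top")
print(px(c,[[.58,-.169,.058]]))
E
```

```text
[ 0.368  0.375 -0.067  1.544  0.026  1.216 -1.24 ]
top 0.73 331 [ 0.588 -0.163  0.05 ]
((339.72808837890625, 225.0602569580078), (11.961615562438965, 29.179096221923828), 64.98310089111328)
side 0.77 235 [ 0.586 -0.151  0.05 ]
((309.3773193359375, 180.32073974609375), (23.62601661682129, 10.71412181854248), 74.05460357666016)
[[340.341 225.41 ]]
```

arm_command:
  plan:
    - [-0.3, [-1, 3.5, 0], [0, 0, 0.18]]
    - [-0.3, [-1, 3.5, 0], [0, 0, 0.18]]
    - [-0.3, [-0.7, 3.5, 0], [0, 0, 0.18]]
    - [-0.3, [0, 0, -2], [0, 0, 0.18]]
    - [-0.3, [0, 0, -2], [0, 0, 0.18]]
    - [-0.3, [0, 0, -2], [0, 0, 0.18]]
    - [-0.3, [0, 0, -3], [0, 0, 0.18]]
    - [-0.3, [0, 0, -3], [0, 0, 0.18]]
    - [-0.3, [0, 0, -3], [0, 0, 0.18]]
    - [-0.3, [0, 0, -3], [0, 0, 0.18]]
    - [-0.3, [0, 0, 0], [0, 0, 0.18]]
    - [-0.3, [0, 0, 0], [0, 0, 0.04]]

```text
time_s: 12.48
position: [0.5728, -0.1558, 0.2081]
tcp_rot: [-3.14, -0.002, 2.055]
contact_force: [-0.1, 0.0, 0.3]
width: 0.0601
finger_force: 0.0
```

arm_command:
  plan:
    - [-0.3, [0, 0, 0], [0, 0, 0]]
    - [-0.3, [0, 0, 0], [0, 0, 0]]

```text
time_s: 12.72
position: [0.5736, -0.1559, 0.2098]
tcp_rot: [3.141, 0.0, 2.052]
contact_force: [0.4, 0.3, 0.6]
width: 0.0604
finger_force: 0.0
```

Descend to TCP z of about 0.035 and grip.

arm_command:
  plan:
    - [-0.3, [0, 0, -5], [0, 0, 0]]
    - [-0.3, [0, 0, -5], [0, 0, 0]]
    - [-0.3, [0, 0, -4], [0, 0, 0]]
    - [-0.3, [0, 0, -2], [0, 0, 0]]
    - [-0.3, [0, 0, -1.4], [0, 0, 0]]
    - [-0.3, [0, 0, 0], [0, 0, 0]]
    - [1, [0, 0, 0], [0, 0, 0]]
    - [1, [0, 0, 0], [0, 0, 0]]
    - [1, [0, 0, 0], [0, 0, 0]]
    - [1, [0, 0, 0], [0, 0, 0]]
    - [1, [0, 0, 0], [0, 0, 0]]
  force: 25

```text
time_s: 14.1
position: [0.5738, -0.1562, 0.0361]
tcp_rot: [3.141, 0.001, 2.054]
contact_force: [-0.8, -1.3, 6.8]
width: 0.0298
finger_force: 24.9
```

arm_command:
  plan:
    - [1, [0, 0, 2], [0, 0, 0]]
    - [1, [0, 0, 5], [0, 0, 0]]
    - [1, [0, 0, 5], [0, 0, 0]]
    - [1, [0, 0, 5], [0, 0, 0]]
    - [1, [0, 0, 3], [0, 0, 0]]

```text
time_s: 14.72
position: [0.5739, -0.156, 0.2381]
tcp_rot: [3.14, 0.001, 2.054]
contact_force: [1.0, -0.0, -0.7]
width: 0.0299
finger_force: 24.9
```

arm_command:
  plan:
    - [1, [0.3, 5.7, 0], [0, 0, 0]]
    - [1, [0.3, 5.7, 0], [0, 0, 0]]
    - [1, [0.3, 5.7, 0], [0, 0, 0]]
    - [1, [0.3, 5.7, 0], [0, 0, 0]]
    - [1, [0.3, 5.7, 0], [0, 0, 0]]
    - [1, [0.3, 5.7, 0], [0, 0, 0]]
    - [1, [0.3, 5.7, 0], [0, 0, 0]]
    - [1, [0, 5.7, 0], [0, 0, 0]]
    - [1, [0, 0, 0], [0, 0, 0]]
    - [1, [0, 0, 0], [0, 0, 0]]

```text
time_s: 15.98
position: [0.5943, 0.2994, 0.2351]
tcp_rot: [-3.14, 0.001, 2.054]
contact_force: [-0.5, -0.8, -0.2]
width: 0.0297
finger_force: 24.9
```

```bash
python3 - <<'E'
from h import *
s=bot.observe(); print(s["q"],s["width"],s["position"],s["tcp_rot"])
E
```

```text
[-0.19799231  0.56334325 -0.55150755  1.70324927  0.34551891  0.97475651
 -0.39398628] 0.029714477623077894 [0.59428248 0.29943062 0.23506823] [-3.14040045e+00  7.38657415e-04  2.05418448e+00]
```

arm_command:
  plan:
    - [1, [0, 0, -5], [0, 0, 0]]
    - [1, [0, 0, -5], [0, 0, 0]]
    - [1, [0, 0, -5], [0, 0, 0]]
    - [1, [0, 0, -3], [0, 0, 0]]
    - [1, [0, 0, 0], [0, 0, 0]]
    - [-0.3, [0, 0, 0], [0, 0, 0]]
    - [-0.3, [0, 0, 0], [0, 0, 0]]
    - [-0.3, [0, 0, 0], [0, 0, 0]]
    - [-0.3, [0, 0, 6], [0, 0, 0]]
    - [-0.3, [0, 0, 6], [0, 0, 0]]
    - [-0.3, [0, 0, 6], [0, 0, 0]]

```text
time_s: 17.35
position: [0.5943, 0.3, 0.2382]
tcp_rot: [3.141, -0.0, 2.054]
contact_force: [1.1, 0.5, -0.9]
width: 0.0601
finger_force: 0.0
```

arm_command:
  plan:
    - [-0.3, [-3, -6, 0], [0, 0, 0]]
    - [-0.3, [-3, -6, 0], [0, 0, 0]]
    - [-0.3, [-3, -6, 0], [0, 0, 0]]
    - [-0.3, [0, 0, 0], [0, 0, 0]]

```text
time_s: 17.85
position: [0.5089, 0.1274, 0.2362]
tcp_rot: [-3.14, 0.003, 2.049]
contact_force: [1.9, -0.3, 0.5]
width: 0.0603
finger_force: 0.0
```

```bash
python3 - <<'E'
from h import *
np.set_printoptions(precision=4,suppress=True)
c=cap("top");s=cap("side","after_off")
crop(c,90,170,270,310,4,"tb2")
for n,cc in(("top",c),("side",s)):
  for q in("offcut_mid","blank1_mid"):
    for d in bot.regions_of(n,q)[:3]:print(n,q,round(d["conf"],2),d["centre"],plane(cc,d["centre"],.03))
print(bot.observe()["position"])
E
```

```text
top offcut_mid 0.69 [177.5, 215.7] [0.6049 0.2893 0.03  ]
top offcut_mid 0.54 [314.7, 220.5] [ 0.5951 -0.0999  0.03  ]
side blank1_mid 0.63 [354.6, 164.8] [ 0.4475 -0.2924  0.03  ]
[0.5111 0.1338 0.2357]
```

View pics/tb2.png

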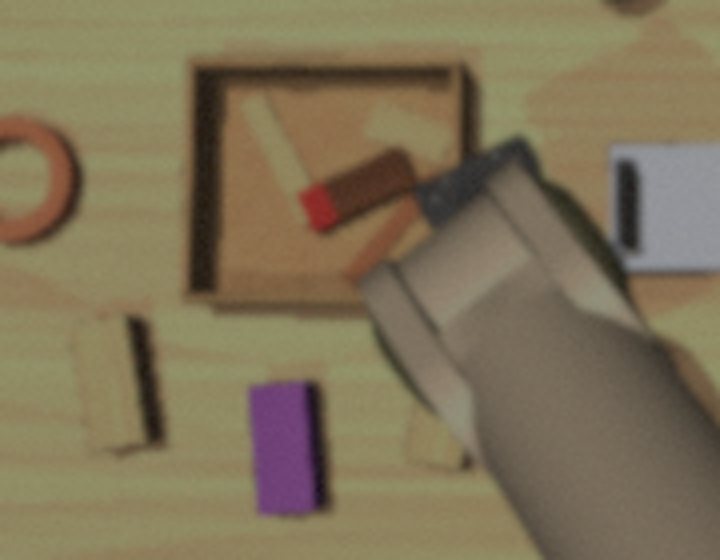

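The offcut lies in the scrap box (crop (360,190)), and the blanks have not moved. Next is blank B at (0.454, 0.214) with axis −8.8°. It will be placed with its long axis along sander y, so the gripper body clears the guard.

arm_command:
  plan:
    - [-0.5, [0, 0, 0], [0, 0, 0.15]]
    - [-0.5, [-1, 1.6, 0], [0, 0, 0.15]]
    - [-0.5, [-1, 2, 0], [0, 0, 0.15]]
    - [-0.5, [-1, 2, 0], [0, 0, 0.16]]
    - [-0.5, [-1, 2, 0], [0, 0, 0.16]]
    - [-0.5, [-1, 1.8, 0], [0, 0, 0.165]]
    - [-0.5, [0, 0, 0], [0, 0, 0]]
    - [-0.5, [0, 0, 0], [0, 0, 0]]

```text
time_s: 19.15
position: [0.461, 0.2261, 0.2354]
tcp_rot: [-3.141, -0.0, 2.985]
contact_force: [0.4, -0.1, 0.0]
width: 0.0699
finger_force: 0.0
```

arm_command:
  plan:
    - [-0.5, [-0.7, -1.1, -3], [0, 0, 0]]
    - [-0.5, [0, 0, -5], [0, 0, 0]]
    - [-0.5, [0, 0, -5], [0, 0, 0]]
    - [-0.5, [0, 0, -5], [0, 0, 0]]
    - [-0.5, [0, 0, -3.4], [0, 0, 0]]
    - [-0.5, [0, 0, 0], [0, 0, 0]]
    - [-0.5, [0, 0, 0], [0, 0, 0]]
    - [1, [0, 0, 0], [0, 0, 0]]
    - [1, [0, 0, 0], [0, 0, 0]]
    - [1, [0, 0, 0], [0, 0, 0]]
    - [1, [0, 0, 0], [0, 0, 0]]
    - [1, [0, 0, 0], [0, 0, 0]]
  force: 35

```text
time_s: 20.65
position: [0.4541, 0.2157, 0.0222]
tcp_rot: [3.141, 0.001, 2.989]
contact_force: [-0.8, 0.2, 7.3]
width: 0.0399
finger_force: 35.0
```

arm_command:
  plan:
    - [1, [0, 0, 2], [0, 0, 0]]
    - [1, [0, 0, 4], [0, 0, 0]]
    - [1, [0, 0, 5], [0, 0, 0]]
    - [1, [0, 0, 5], [0, 0, 0]]
    - [1, [0, 0, 2], [0, 0, 0]]
    - [1, [0, 0, 0], [0, 0, 0]]

```text
time_s: 21.4
position: [0.4542, 0.2152, 0.2027]
tcp_rot: [3.141, 0.002, 2.988]
contact_force: [0.2, -0.2, -2.0]
width: 0.0395
finger_force: 35.0
```

arm_command:
  plan:
    - [1, [2.2, -4.2, 0], [0, 0, -0.174]]
    - [1, [2.2, -4.2, 0], [0, 0, -0.174]]
    - [1, [2.2, -4.2, 0], [0, 0, -0.174]]
    - [1, [2.2, -4.2, 0], [0, 0, -0.174]]
    - [1, [2.2, -4.2, 0], [0, 0, -0.174]]
    - [1, [2.2, -4.2, 0], [0, 0, -0.174]]
    - [1, [2.2, -4.2, 0], [0, 0, -0.174]]
    - [1, [2.2, -3.9, 0], [0, 0, -0.174]]
    - [1, [0, 0, 0], [0, 0, 0]]
    - [1, [0, 0, 0], [0, 0, 0]]

```text
time_s: 22.65
position: [0.6287, -0.1169, 0.1999]
tcp_rot: [-3.139, -0.001, 1.599]
contact_force: [0.4, 0.2, -0.7]
width: 0.0396
finger_force: 35.0
```

arm_command:
  plan:
    - [1, [0.2, -0.1, -4], [0, 0, 0]]
    - [1, [0, 0, -4], [0, 0, 0]]
    - [1, [0, 0, -4], [0, 0, 0]]
    - [1, [0, 0, -2], [0, 0, 0]]
    - [1, [0, 0, -0.5], [0, 0, 0]]
    - [1, [0, 0, -0.3], [0, 0, 0]]
    - [1, [0, 0, 0], [0, 0, 0]]

```text
time_s: 23.52
position: [0.6323, -0.1187, 0.0547]
tcp_rot: [3.14, 0.0, 1.597]
contact_force: [0.2, 0.2, -0.1]
width: 0.0398
finger_force: 35.0
```

arm_command:
  plan:
    - [1, [0, 0, -0.2], [0, 0, 0]]
    - [1, [0, 0, 0], [0, 0, 0]]
    - [-0.12, [0, 0, 0], [0, 0, 0]]
    - [-0.12, [0, 0, 0], [0, 0, 0]]
    - [-0.12, [0, 0, 0], [0, 0, 0]]
    - [-0.12, [0, 0, 2], [0, 0, 0]]
    - [-0.12, [0, 0, 5], [0, 0, 0]]
    - [-0.12, [0, 0, 5], [0, 0, 0]]
    - [-0.12, [0, 0, 4], [0, 0, 0]]
    - [-0.12, [-2, 5, 0], [0, 0, 0]]
    - [-0.12, [-2, 5, 0], [0, 0, 0]]
    - [-0.12, [-2, 5, 0], [0, 0, 0]]

```text
time_s: 25.02
position: [0.5711, 0.0327, 0.2132]
tcp_rot: [3.14, -0.0, 1.596]
contact_force: [0.7, 0.7, 0.5]
width: 0.0522
finger_force: 0.0
```

arm_command:
  plan:
    - [-0.5, [-2, 6, 0], [0, 0, -0.17]]
    - [-0.5, [-2, 6, 0], [0, 0, -0.17]]
    - [-0.5, [-2, 6, 0], [0, 0, -0.17]]
    - [-0.5, [0, 0, 0], [0, 0, -0.17]]
    - [-0.5, [0, 0, 0], [0, 0, -0.17]]
    - [-0.5, [0, 0, 0], [0, 0, -0.17]]
    - [-0.5, [0, 0, 0], [0, 0, -0.17]]
    - [-0.5, [0, 0, 0], [0, 0, -0.17]]

```text
time_s: 26.02
position: [0.5123, 0.2096, 0.213]
tcp_rot: [-3.141, -0.001, 0.232]
contact_force: [0.2, -0.1, -0.1]
width: 0.0697
finger_force: 0.0
```

```bash
python3 - <<'E'
from h import *
np.set_printoptions(precision=4,suppress=True)
c=cap("top");s=cap("side")
a=cv2.resize(c["color"][185:290,90:290,::-1],None,fx=4,fy=4,interpolation=cv2.INTER_CUBIC)
b=cv2.resize(c["color"][180:260,235:400,::-1],None,fx=3,fy=3,interpolation=cv2.INTER_CUBIC)[:180]
k=np.zeros((600,800,3),np.uint8);k[:420]=a;k[420:600,:495]=b; 
d=cv2.resize(s["color"][150:230,260:360,::-1],None,fx=3,fy=2.25); k[420:600,500:800]=d
cv2.imwrite("pics/mix.png",k)
o=bot.observe();print(o["position"],o["tcp_rot"],o["q"],o["time_s"])
E
```

```text
[0.5123 0.2096 0.2128] [-3.1411 -0.0011  0.2354] [-0.4248  0.4027 -0.0903  1.998   0.052   0.7419 -1.8816] 26.125
```

View pics/mix.png

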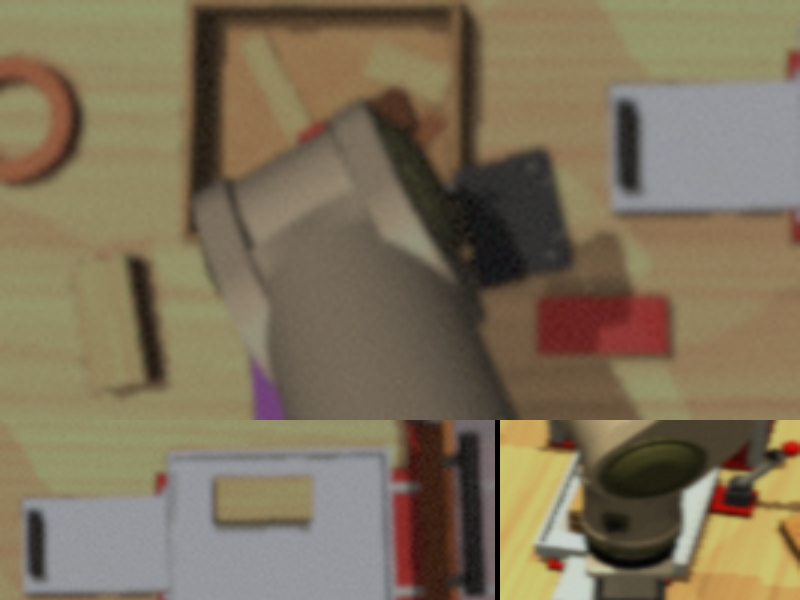

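Blank B is flat in the tray (mix (263,498)), and blank A is unmoved at (120,325). Now pick A.

arm_command:
  plan:
    - [-0.5, [-1, 4.7, 0], [0, 0, -0.01]]
    - [-0.5, [-1, 4.7, 0], [0, 0, -0.01]]
    - [-0.5, [-1, 4.7, 0], [0, 0, -0.01]]
    - [-0.5, [-1, 4.7, 0], [0, 0, -0.01]]
    - [-0.5, [-1, 4.9, 0], [0, 0, 0]]
    - [-0.5, [0, 0, 0], [0, 0, 0]]
    - [-0.5, [0, 0, 0], [0, 0, 0]]

```text
time_s: 27.0
position: [0.4624, 0.4456, 0.212]
tcp_rot: [3.141, 0.0, 0.199]
contact_force: [0.2, -0.0, -0.1]
width: 0.07
finger_force: 0.0
```

arm_command:
  plan:
    - [-0.5, [0, 0.1, -5], [0, 0, 0]]
    - [-0.5, [0, 0, -5], [0, 0, 0]]
    - [-0.5, [0, 0, -5], [0, 0, 0]]
    - [-0.5, [0, 0, -4], [0, 0, 0]]
    - [-0.5, [0, 0, 0], [0, 0, 0]]
    - [-0.5, [0, 0, 0], [0, 0, 0]]
    - [1, [0, 0, 0], [0, 0, 0]]
    - [1, [0, 0, 0], [0, 0, 0]]
    - [1, [0, 0, 0], [0, 0, 0]]
    - [1, [0, 0, 0], [0, 0, 0]]
    - [1, [0, 0, 0], [0, 0, 0]]
  force: 35

```text
time_s: 28.38
position: [0.4626, 0.448, 0.0224]
tcp_rot: [-3.14, -0.001, 0.197]
contact_force: [-1.0, 1.1, 5.8]
width: 0.0399
finger_force: 35.0
```

arm_command:
  plan:
    - [1, [0, 0, 2], [0, 0, 0]]
    - [1, [0, 0, 4], [0, 0, 0]]
    - [1, [0, 0, 5], [0, 0, 0]]
    - [1, [0, 0, 5], [0, 0, 0]]
    - [1, [0, 0, 3], [0, 0, 0]]
    - [1, [0, 0, 0], [0, 0, 0]]

```text
time_s: 29.12
position: [0.4632, 0.4477, 0.215]
tcp_rot: [-3.139, -0.004, 0.196]
contact_force: [0.4, 0.6, -2.1]
width: 0.0394
finger_force: 35.0
```

arm_command:
  plan:
    - [1, [0.8, -4.7, 0], [0, 0, 0.117]]
    - [1, [0.8, -4.7, 0], [0, 0, 0.117]]
    - [1, [0.8, -4.7, 0], [0, 0, 0.117]]
    - [1, [0.8, -4.7, 0], [0, 0, 0.117]]
    - [1, [0.8, -4.7, 0], [0, 0, 0.117]]
    - [1, [0.8, -4.7, 0], [0, 0, 0.117]]
    - [1, [0.8, -4.7, 0], [0, 0, 0.117]]
    - [1, [0.8, -4.7, 0], [0, 0, 0.117]]
    - [1, [0.8, -4.7, 0], [0, 0, 0.117]]
    - [1, [0.8, -4.7, 0], [0, 0, 0.117]]
    - [1, [0.8, -4.7, 0], [0, 0, 0.117]]
    - [1, [0.5, -4.8, 0], [0, 0, 0.113]]

```text
time_s: 30.62
position: [0.5546, -0.1193, 0.2105]
tcp_rot: [-3.14, -0.001, 1.601]
contact_force: [-0.3, 0.7, -0.2]
width: 0.0397
finger_force: 35.0
```

arm_command:
  plan:
    - [1, [0, 0, 0], [0, 0, 0]]
    - [1, [0, 0, 0], [0, 0, 0]]

```text
time_s: 30.88
position: [0.5546, -0.1174, 0.2108]
tcp_rot: [-3.14, -0.001, 1.596]
contact_force: [0.6, 0.4, -1.6]
width: 0.0395
finger_force: 35.0
```

arm_command:
  plan:
    - [1, [0, 0, -4], [0, 0, 0]]
    - [1, [0, 0, -4], [0, 0, 0]]
    - [1, [0, 0, -4], [0, 0, 0]]
    - [1, [0, 0, -2.5], [0, 0, 0]]
    - [1, [0, 0, -0.8], [0, 0, 0]]
    - [1, [0, 0, -0.4], [0, 0, 0]]
    - [1, [0, 0, 0], [0, 0, 0]]

```text
time_s: 31.75
position: [0.5558, -0.1174, 0.0553]
tcp_rot: [3.141, 0.0, 1.597]
contact_force: [0.9, -0.5, -0.5]
width: 0.0397
finger_force: 35.0
```

arm_command:
  plan:
    - [1, [0, 0, 0], [0, 0, 0]]
    - [-0.12, [0, 0, 0], [0, 0, 0]]
    - [-0.12, [0, 0, 0], [0, 0, 0]]
    - [-0.12, [0, 0, 0], [0, 0, 0]]
    - [-0.12, [0, 0, 2], [0, 0, 0]]
    - [-0.12, [0, 0, 5], [0, 0, 0]]
    - [-0.12, [0, 0, 5], [0, 0, 0]]
    - [-0.12, [0, 0, 4], [0, 0, 0]]
    - [-0.12, [0, 5, 0], [0, 0, 0]]
    - [0.5, [0.8, 6, 0], [0, 0, 0]]
    - [1, [0.8, 6, 0], [0, 0, 0]]
    - [1, [0.8, 6, 0], [0, 0, 0]]

```text
time_s: 33.25
position: [0.5794, 0.1138, 0.2148]
tcp_rot: [3.141, 0.0, 1.596]
contact_force: [0.9, 0.4, 0.2]
width: 0.0264
finger_force: 0.0
```

arm_command:
  plan:
    - [1, [0.5, 5, 0], [0, 0, 0]]
    - [1, [0, 0, 0], [0, 0, 0]]
    - [1, [0, 0, 0], [0, 0, 0]]

```text
time_s: 33.62
position: [0.5841, 0.1615, 0.2143]
tcp_rot: [-3.141, 0.001, 1.597]
contact_force: [0.6, -0.9, -0.5]
width: 0.0009
finger_force: 0.0
```

```bash
python3 - <<'E'
from h import *
np.set_printoptions(precision=4,suppress=True)
c=cap("top");s=cap("side")
a=cv2.resize(c["color"][175:275,230:400,::-1],None,fx=3.5,fy=3,interpolation=cv2.INTER_CUBIC)
d=cv2.resize(s["color"][100:250,250:380,::-1],None,fx=2,fy=2,interpolation=cv2.INTER_CUBIC)
k=np.zeros((600,800,3),np.uint8);k[:300,:595]=a;k[300:600,:260]=d
cv2.imwrite("pics/mix2.png",k)
o=bot.observe();print(o["position"],o["tcp_rot"],o["q"],o["time_s"])
for n,cc in(("top",c),("side",s)):
  for d in bot.regions_of(n,"tray_handle"):print(n,d["conf"],d["centre"],plane(cc,d["centre"],.08))
E
```

```text
[0.5844 0.1603 0.2145] [-3.1412  0.0011  1.5948] [-0.0524  0.4946 -0.4493  1.8648  0.2803  0.8452 -0.6187] 33.725
top 0.63 [310.4, 219.0] [ 0.5954 -0.0838  0.08  ]
side 0.92 [298.5, 213.4] [0.5756 0.0075 0.08  ]
```

View pics/mix2.png

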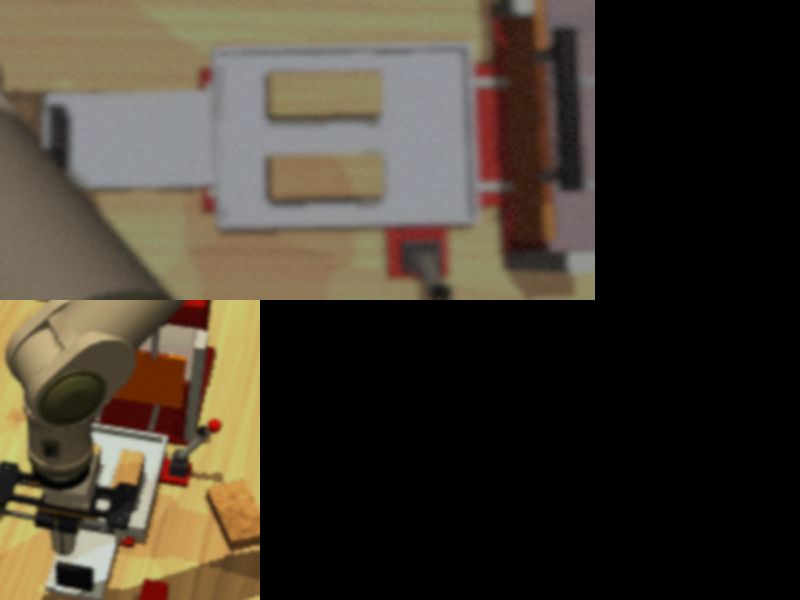

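Both blanks lie flat side by side in the tray (mix2 (325,95), (325,178)), and the handle is at (60,138). Now lower behind the handle and push.

arm_command:
  plan:
    - [1, [0.3, 0, -5], [0, 0, 0]]
    - [1, [0, 0, -5], [0, 0, 0]]
    - [1, [0, 0, -4], [0, 0, 0]]
    - [1, [0, 0, -2.2], [0, 0, 0]]
    - [1, [0, -2, 0], [0, 0, 0]]
    - [1, [0, -2, 0], [0, 0, 0]]
    - [1, [0, -1, 0], [0, 0, 0]]
    - [1, [0, -1, 0], [0, 0, 0]]
    - [1, [0, -1, 0], [0, 0, 0]]

```text
time_s: 34.95
position: [0.5884, 0.0927, 0.0536]
tcp_rot: [3.139, -0.002, 1.598]
contact_force: [0.6, 3.8, 2.6]
width: 0.0006
finger_force: 1.8
```

arm_command:
  plan:
    - [1, [0, -1, 0], [0, 0, 0]]
    - [1, [0, -1.5, 0], [0, 0, 0]]
    - [1, [0.1, -1.5, 0], [0, 0, 0]]
    - [1, [0, -1.5, 0], [0, 0, 0]]
    - [1, [0.1, -1.5, 0], [0, 0, 0]]
    - [1, [0, -1.5, 0], [0, 0, 0]]
    - [1, [0.1, -1.5, 0], [0, 0, 0]]
    - [1, [0, -1.5, 0], [0, 0, 0]]
    - [1, [0.1, -1, 0], [0, 0, 0]]
    - [1, [0, 0, 0], [0, 0, 0]]

```text
time_s: 36.2
position: [0.5905, -0.0349, 0.0522]
tcp_rot: [-3.14, 0.002, 1.595]
contact_force: [-0.1, 0.2, -0.1]
width: 0.0004
finger_force: 0.0
```

arm_command:
  plan:
    - [1, [0, -1, 0], [0, 0, 0]]
    - [1, [0, -1.2, 0], [0, 0, 0]]
    - [1, [0.1, -1.2, 0], [0, 0, 0]]
    - [1, [0, -1.2, 0], [0, 0, 0]]
    - [1, [0.1, -1, 0], [0, 0, 0]]
    - [1, [0, -1, 0], [0, 0, 0]]
    - [1, [0, -0.6, 0], [0, 0, 0]]
    - [1, [0, -0.5, 0], [0, 0, 0]]
    - [1, [0, -0.5, 0], [0, 0, 0]]

```text
time_s: 37.33
position: [0.5936, -0.1148, 0.0526]
tcp_rot: [3.141, -0.0, 1.597]
contact_force: [-1.3, 2.7, -1.9]
width: 0.0005
finger_force: 1.7
```

```bash
python3 - <<'E'
from h import *
c=cap("top");s=cap("side")
a=cv2.resize(c["color"][150:310,290:430,::-1],None,fx=3,fy=3,interpolation=cv2.INTER_CUBIC)
d=cv2.resize(s["color"][90:240,250:370,::-1],None,fx=3,fy=3,interpolation=cv2.INTER_CUBIC)
k=np.zeros((480,800,3),np.uint8);k[:480,:420]=a;k[:450,420:780]=d
cv2.imwrite("pics/mix3.png",k)
E
```

```text
(no output)
```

View pics/mix3.png

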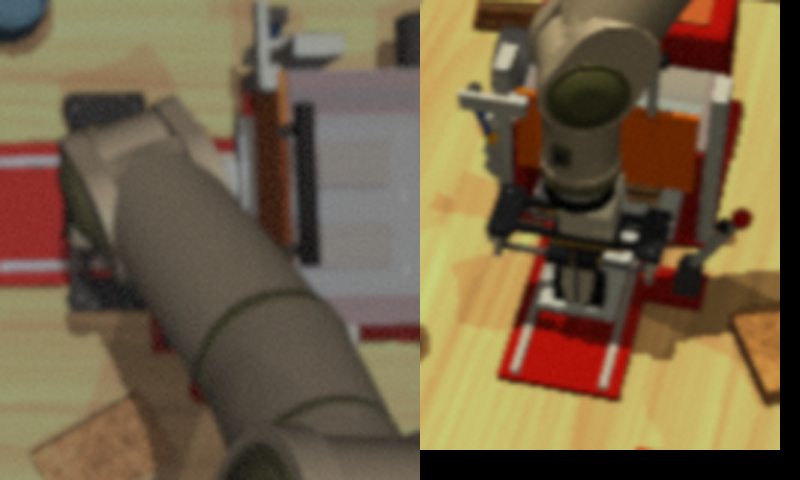

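The tray is almost home under the guard, and the clamp is untouched (knob (740,217)). Push slowly to the stop.

arm_command:
  plan:
    - [1, [0, -0.4, 0], [0, 0, 0]]
    - [1, [0, -0.4, 0], [0, 0, 0]]
    - [1, [0, -0.4, 0], [0, 0, 0]]
    - [1, [0, -0.3, 0], [0, 0, 0]]
    - [1, [0, 0, 0], [0, 0, 0]]

```text
time_s: 38.05
position: [0.5935, -0.1306, 0.0528]
tcp_rot: [3.141, 0.001, 1.596]
contact_force: [0.8, -0.3, 0.8]
width: 0.0003
finger_force: 0.4
```

arm_command:
  plan:
    - [1, [0, -0.3, 0], [0, 0, 0]]
    - [1, [0, -0.3, 0], [0, 0, 0]]
    - [1, [0, 0, 0], [0, 0, 0]]

```text
time_s: 38.42
position: [0.5935, -0.1351, 0.0528]
tcp_rot: [3.141, -0.001, 1.597]
contact_force: [0.2, 6.0, 1.7]
width: 0.0005
finger_force: 2.5
```

arm_command:
  plan:
    - [1, [0, -0.3, 0], [0, 0, 0]]
    - [1, [0, 0, 0], [0, 0, 0]]
    - [1, [0, 0, 0], [0, 0, 0]]

```text
time_s: 38.8
position: [0.5935, -0.1351, 0.0528]
tcp_rot: [3.141, -0.004, 1.6]
contact_force: [0.2, 13.3, 2.5]
width: 0.0004
finger_force: 6.5
```

arm_command:
  plan:
    - [1, [0, -0.3, 0], [0, 0, 0]]
    - [1, [0, 0, 0], [0, 0, 0]]
    - [1, [0, 0, 0], [0, 0, 0]]

```text
time_s: 39.17
position: [0.5935, -0.1352, 0.0528]
tcp_rot: [3.141, -0.007, 1.602]
contact_force: [-1.3, 20.9, 3.6]
width: 0.0004
finger_force: 10.6
```

The tray is home: a hard stop at 20.9 N with no further motion. Retreat, look at the clamp, and go behind its knob.

arm_command:
  plan:
    - [1, [0, 1.5, 0], [0, 0, 0]]
    - [1, [0, 3, 0], [0, 0, 0]]
    - [1, [0, 0, 5], [0, 0, 0]]
    - [1, [0, 0, 5], [0, 0, 0]]
    - [1, [0, 0, 5], [0, 0, 0]]
    - [1, [0, 0, 5], [0, 0, 0]]
    - [1, [-5, 3, 0], [0, 0, 0]]
    - [1, [-5, 3, 0], [0, 0, 0]]
    - [1, [0, 6, 0], [0, 0, 0]]
    - [1, [0, 6, 0], [0, 0, 0]]
    - [1, [0, 6, 0], [0, 0, 0]]
    - [1, [0, 0, 0], [0, 0, 0]]

```text
time_s: 40.67
position: [0.4927, 0.1475, 0.2529]
tcp_rot: [3.141, -0.001, 1.603]
contact_force: [-0.6, -0.5, -0.1]
width: 0.0003
finger_force: 0.0
```

```bash
python3 - <<'E'
from h import *
np.set_printoptions(precision=4,suppress=True)
c=cap("top");s=cap("side")
a=cv2.resize(c["color"][150:310,290:430,::-1],None,fx=3.5,fy=3.5,interpolation=cv2.INTER_CUBIC)
d=cv2.resize(s["color"][90:240,280:370,::-1],None,fx=3.4,fy=3.4,interpolation=cv2.INTER_CUBIC)
k=np.zeros((560,800,3),np.uint8);k[:560,:490]=a;k[:510,490:796]=d
cv2.imwrite("pics/mix4.png",k)
o=bot.observe();print(o["position"],o["tcp_rot"],o["q"],o["time_s"],gshift(s))
A=[(n,[(round(d["conf"],2),d["centre"]) for d in bot.regions_of(n,"clamp_knob")]) for n in("top","side")];print(A)
def red(c,x0,y0,x1,y1):
    h=cv2.cvtColor(c["color"],cv2.COLOR_RGB2HSV)[y0:y1,x0:x1]
    return h
E
```

```text
[0.493  0.1426 0.2523] [-3.1408  0.0015  1.5976] [ 0.072   0.3598 -0.613   2.0125  0.2741  0.8509 -0.667 ] 40.775 [(-22, 0.57), (11, 0.52), (-22, 0.64), (-22, 0.45), (70, 0.38)]
[('top', [(0.52, [352.1, 219.1]), (0.46, [354.8, 267.1])]), ('side', [(0.43, [349.2, 167.8])])]
```

View pics/mix4.png

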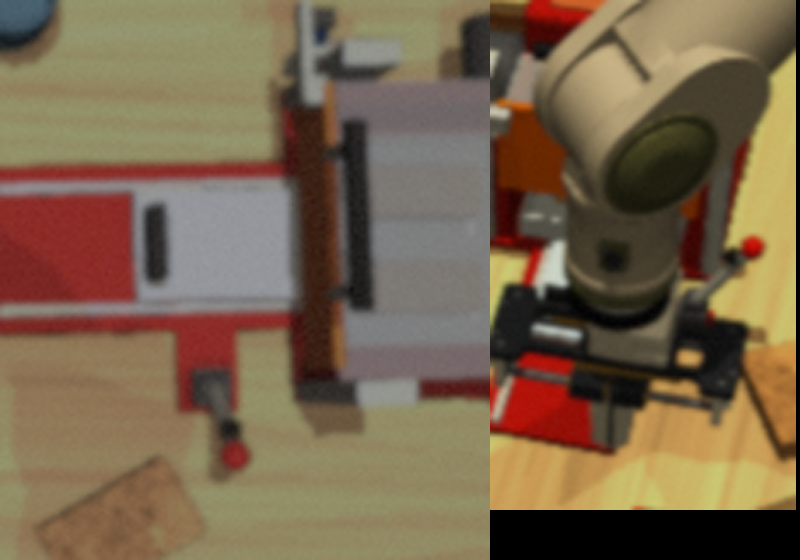

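The tray is home (handle (155,243), tongue under the clamp's path). The knob is at (235,455) in the top part and (752,247) in the side part.

```bash
python3 - <<'E'
from h import *
np.set_printoptions(precision=4,suppress=True)
c=cap("top");s=cap("side")
print(tri([(c,(357.1,280)),(s,(357.1,162.6))]), plane(c,(334.3,219.4),.082), plane(c,(350,260),.055))
for a in(1.8,2,2.2):
  P=[.476+.105*np.cos(a),-.2,.046+.105*np.sin(a)]; print(a,px(c,[P]),px(s,[P]))
E
```

```text
[ 0.4323 -0.202   0.1373] [ 0.5948 -0.1493  0.082 ] [ 0.4843 -0.196   0.055 ]
1.8 [[357.0013 272.4896]] [[351.2738 159.5763]]
2 [[356.6181 280.0912]] [[357.0955 162.1314]]
2.2 [[355.9981 286.8938]] [[362.255  165.3843]]
```

arm_command:
  plan:
    - [1, [-0.5, -4.8, 0], [0, 0, 0]]
    - [1, [-0.5, -4.8, 0], [0, 0, 0]]
    - [1, [-0.5, -4.8, 0], [0, 0, 0]]
    - [1, [-0.5, -4.8, 0], [0, 0, 0]]
    - [1, [-1, -4.8, 0], [0, 0, 0]]
    - [1, [-1.5, -4.8, 0], [0, 0, 0]]
    - [1, [-2, -4.8, 0], [0, 0, 0]]
    - [1, [-2, 0, 0], [0, 0, 0]]
    - [1, [-2, 0, 0], [0, 0, 0]]
    - [1, [0, 0, 0], [0, 0, 0]]
    - [1, [0, 0, 0], [0, 0, 0]]

```text
time_s: 42.35
position: [0.3892, -0.1922, 0.253]
tcp_rot: [3.14, 0.0, 1.598]
contact_force: [-0.3, -0.3, 0.1]
width: 0.0008
finger_force: 0.0
```

arm_command:
  plan:
    - [1, [0, -0.4, -4], [0, 0, 0]]
    - [1, [0, 0, -4], [0, 0, 0]]
    - [1, [0, 0, -3.5], [0, 0, 0]]
    - [1, [0, 0, -2], [0, 0, 0]]
    - [1, [0, 0, 0], [0, 0, 0]]
    - [1, [0.5, 0, 0], [0, 0, 0]]
    - [1, [0.5, 0, 0], [0, 0, 0]]
    - [1, [0.5, 0, 0], [0, 0, 0]]
    - [1, [0, 0, 0], [0, 0, 0]]

```text
time_s: 43.48
position: [0.404, -0.197, 0.118]
tcp_rot: [3.141, 0.0, 1.597]
contact_force: [0.2, -0.3, -0.3]
width: 0.0006
finger_force: 0.0
```

arm_command:
  plan:
    - [1, [0.8, 0, 0], [0, 0, 0]]
    - [1, [0.8, 0, 0], [0, 0, 0]]
    - [1, [0.8, 0, 0], [0, 0, 0]]
    - [1, [0.8, 0, 0], [0, 0, 0]]
    - [1, [0.8, 0, 0], [0, 0, 0]]
    - [1, [0, 0, 0], [0, 0, 0]]

```text
time_s: 44.22
position: [0.4446, -0.1967, 0.1176]
tcp_rot: [3.14, -0.0, 1.597]
contact_force: [-0.3, -0.1, 0.3]
width: 0.0004
finger_force: 0.0
```

arm_command:
  plan:
    - [1, [0.9, 0, 0], [0, 0, 0]]
    - [1, [0.9, 0, 0.2], [0, 0, 0]]
    - [1, [0.9, 0, 0.2], [0, 0, 0]]
    - [1, [0.9, 0, 0.2], [0, 0, 0]]
    - [1, [0.9, 0, 0.2], [0, 0, 0]]
    - [1, [0.9, 0, 0.2], [0, 0, 0]]

```text
time_s: 44.98
position: [0.4979, -0.1968, 0.1277]
tcp_rot: [-3.141, 0.0, 1.597]
contact_force: [-0.7, 0.4, -0.8]
width: 0.0004
finger_force: 0.7
```

```bash
python3 - <<'E'
from h import *
np.set_printoptions(precision=4,suppress=True)
c=cap("top");s=cap("side")
for n,cc in(("top",c),("side",s)):
    print(n,[(round(d["conf"],2),d["centre"],int(d["mask"].sum())) for d in bot.regions_of(n,"clamp_knob")])
for a in(.8,1,1.2,1.4,1.8,2,2.2):
  P=[.476+.105*np.cos(a),-.2,.046+.105*np.sin(a)]; print(a,px(c,[P]),px(s,[P]))
a=cv2.resize(c["color"][190:310,320:400,::-1],None,fx=4,fy=4,interpolation=cv2.INTER_CUBIC)
d=cv2.resize(s["color"][120:220,290:390,::-1],None,fx=4.6,fy=4.6,interpolation=cv2.INTER_CUBIC)
k=np.zeros((480,800,3),np.uint8);k[:480,:320]=a;k[:460,320:780]=d
cv2.imwrite("pics/mix5.png",k)
E
```

```text
top []
side [(0.5, [334.6, 168.2], 155)]
0.8 [[355.1355 235.5791]] [[321.8644 159.9049]]
1 [[355.962  241.5909]] [[326.8729 158.0674]]
1.2 [[356.5907 248.6233]] [[332.5741 157.0773]]
1.4 [[356.9865 256.3644]] [[338.726  156.9954]]
1.8 [[357.0013 272.4896]] [[351.2738 159.5763]]
2 [[356.6181 280.0912]] [[357.0955 162.1314]]
2.2 [[355.9981 286.8938]] [[362.255  165.3843]]
```

View pics/mix5.png

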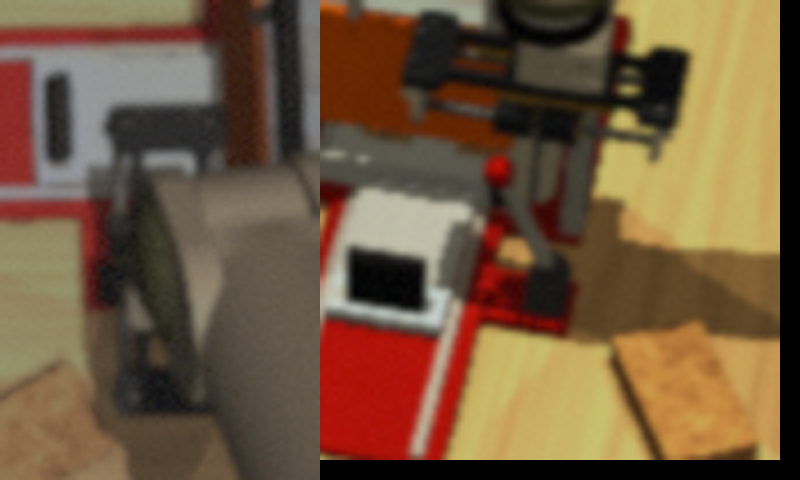

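Side part: the knob is at (498,170), so the clamp angle is about 1.05, past vertical. I'll push on over, then press down from above.

arm_command:
  plan:
    - [1, [0.7, 0, -0.5], [0, 0, 0]]
    - [1, [0.7, 0, -0.5], [0, 0, 0]]
    - [1, [0.7, 0, -0.5], [0, 0, 0]]
    - [1, [0.7, 0, -0.5], [0, 0, 0]]
    - [1, [0.5, 0, 0], [0, 0, 0]]
    - [1, [0.5, 0, 0], [0, 0, 0]]
    - [1, [0, 0, 0], [0, 0, 0]]

```text
time_s: 46.05
position: [0.5355, -0.1968, 0.1076]
tcp_rot: [-3.142, -0.0, 1.597]
contact_force: [-0.6, 0.0, -1.1]
width: 0.0007
finger_force: 0.3
```

```bash
cat >> h.py <<'E'
def knob(s):
    best=None
    h=cv2.cvtColor(s["color"],cv2.COLOR_RGB2HSV).astype(int); m=((h[...,0]<8)|(h[...,0]>172))&(h[...,1]>200)&(h[...,2]>110)
    m=m.astype(np.uint8); m[:145]=0;m[190:]=0;m[:,:295]=0;m[:,375:]=0
    n,l,st,ce=cv2.connectedComponentsWithStats(m); return [(st[i,4],ce[i].round(1)) for i in range(1,n) if st[i,4]>10]
E
python3 - <<'E'
from h import *
s=cap("side"); print(knob(s)); print([(d["conf"],d["centre"]) for d in bot.regions_of("side","clamp_knob")])
for a in(0,.2,.4,.6,.8): print(a,px(s,[[.476+.105*np.cos(a),-.199,.046+.105*np.sin(a)]]))
E
```

```text
[(np.int32(15), array([317.3, 159.7])), (np.int32(12), array([323.2, 188.1]))]
[(0.6, [331.1, 169.5]), (0.4, [290.9, 125.8])]
0 [[311.9210413  173.57796273]]
0.2 [[312.67200727 169.58597549]]
0.4 [[314.60664346 165.90697985]]
0.6 [[317.68061512 162.70063023]]
0.8 [[321.79728385 160.11522984]]
```

arm_command:
  plan:
    - [1, [-0.3, 0, 3], [0, 0, 0]]
    - [1, [0, 0, 3], [0, 0, 0]]
    - [1, [4, 0, 0], [0, 0, 0]]
    - [1, [0, -0.2, 0], [0, 0, 0]]
    - [1, [0, 0, -2.5], [0, 0, 0]]
    - [1, [0.2, 0, -1.5], [0, 0, 0]]
    - [1, [0.2, 0, -1], [0, 0, 0]]
    - [1, [0, 0, -1], [0, 0, 0]]
    - [1, [0.2, 0, -1], [0, 0, 0]]
    - [1, [0, 0, -1], [0, 0, 0]]
    - [1, [0, 0, -1], [0, 0, 0]]
    - [1, [0, 0, 0], [0, 0, 0]]

```text
time_s: 47.65
position: [0.5978, -0.1981, 0.0839]
tcp_rot: [3.105, 0.001, 1.6]
contact_force: [36.6, -1.2, 11.9]
width: 0.0007
finger_force: 16.5
```

arm_command:
  plan:
    - [1, [1, 0, 1.5], [0, 0, 0]]
    - [1, [0, 0, 3], [0, 0, 0]]
    - [1, [0, 0, 4], [0, 0, 0]]
    - [1, [0, 0, 0], [0, 0, 0]]

```text
time_s: 48.15
position: [0.5898, -0.1991, 0.1654]
tcp_rot: [3.137, 0.001, 1.597]
contact_force: [-0.3, 0.7, -0.8]
width: 0.0008
finger_force: 0.0
```

```bash
python3 - <<'E'
from h import *
s=cap("side"); t=cap("top");print(knob(s)); print([(d["conf"],d["centre"],d["mask"].sum()) for d in bot.regions_of("side","clamp_knob")],[(d["conf"],d["centre"]) for d in bot.regions_of("top","clamp_knob")])
o=bot.observe();print(o["position"],o["contact_force"],o["tcp_rot"])
for a in(0,.2,.4,.6,.8,1,1.2,1.4): print(a,px(s,[[.476+.105*np.cos(a),-.199,.046+.105*np.sin(a)]]),px(t,[[.476+.105*np.cos(a),-.199,.046+.105*np.sin(a)]]))
h=cv2.cvtColor(s["color"],cv2.COLOR_RGB2HSV).astype(int); m=((h[...,0]<10)|(h[...,0]>170))&(h[...,1]>190)
for y in range(145,192,2): print(y,"".join(("#" if h[y,x,2]>110 else "+") if m[y,x] else "." for x in range(295,372)))
E
```

```text
[(np.int32(59), array([329.5, 187.8]))]
[(0.67, [327.1, 171.7], np.int64(215)), (0.31, [229.6, 224.5], np.int64(562))] [(0.59, [349.8, 255.3])]
[ 0.587574   -0.19883118  0.16152013] [ 0.68502935  0.4792071  -0.11983416] [-3.13982399e+00 -3.42495134e-04  1.59666755e+00]
0 [[311.9210413  173.57796273]] [[350.42761636 225.42125443]]
0.2 [[312.67200727 169.58597549]] [[351.56917756 225.70054548]]
0.4 [[314.60664346 165.90697985]] [[352.70460612 227.50680861]]
0.6 [[317.68061512 162.70063023]] [[353.7853474 230.827248 ]]
0.8 [[321.79728385 160.11522984]] [[354.76135029 235.5758323 ]]
1 [[326.80693359 158.2787522 ]] [[355.5840251  241.58775161]]
1.2 [[332.50980598 157.28970227]] [[356.20975272 248.620254  ]]
1.4 [[338.66352764 157.20884308]] [[356.60355528 256.36145897]]
145 ...............................................++.......+....................
147 ..............................................+++............................
149 ..............................................++.............................
151 ..............................................++..........................
[... 943 characters left out ...]
............................................
177 .............................++++............................................
179 .............................+++++++++.......................................
181 ............................+++++++++++......................................
183 ............................+++++++++++..........++..........................
185 ...........................#+++++++++++..........+...........................
187 ...........................############+........++...........................
189 ..........................#####+##################...........................
191 ######+...................####.........++++++####............................
```

arm_command:
  plan:
    - [1, [0, 0, 5], [0, 0, 0]]
    - [1, [0, 0, 5], [0, 0, 0]]
    - [1, [0, 6, 0], [0, 0, 0]]
    - [1, [0, 6, 0], [0, 0, 0]]
    - [1, [0, 6, 0], [0, 0, 0]]
    - [1, [0, 6, 0], [0, 0, 0]]
    - [1, [0, 6, 0], [0, 0, 0]]
    - [1, [0, 6, 0], [0, 0, 0]]
    - [1, [0, 0, 0], [0, 0, 0]]

```text
time_s: 49.48
position: [0.5869, 0.1673, 0.2616]
tcp_rot: [-3.14, -0.003, 1.605]
contact_force: [0.7, -0.6, -0.2]
width: 0.0006
finger_force: 0.0
```

```bash
python3 - <<'E'
from h import *
s=cap("side"); t=cap("top");print(knob(s)); print([(d["conf"],d["centre"],d["mask"].sum()) for d in bot.regions_of("side","clamp_knob")],[(d["conf"],d["centre"],d["mask"].sum()) for d in bot.regions_of("top","clamp_knob")])
print(bot.observe()["position"])
h=cv2.cvtColor(t["color"],cv2.COLOR_RGB2HSV).astype(int); m=((h[...,0]<10)|(h[...,0]>170))&(h[...,1]>150)
print("top from col 330, row 212")
for y in range(212,284,2): print(y,"".join(("#" if h[y,x,2]>110 else "+") if m[y,x] else ("k" if h[y,x,2]<60 else ".") for x in range(330,380)))
E
```

```text
[(np.int32(14), array([311.6, 166.2])), (np.int32(45), array([328.2, 179.4])), (np.int32(86), array([329.1, 186.9]))]
[(0.65, [327.2, 172.7], np.int64(202))] [(0.56, [351.9, 239.5], np.int64(300))]
[0.58835627 0.15944695 0.26169642]
top from col 330, row 212
212 ..kkkk.........................................kk+
214 ..kkkk..........................................++
216 ..kkkk.........................................kkk
218 ..kkkkk........................................kk+
220 ..kkkkk........................................kkk
222 ..kkkkk..............###........................++
224 ..kkkkk............######.......................+.
226 ..kkkkk.............####........................++
228 ..kkkkk........................................kk+
230 ................................................k+
232 ................................................++
234 ................................................k+
236 .................................................+
238 ...............................................kkk
240 ..........................#################+++.+kk
242 ############
[... 438 characters left out ...]
.###+.kk...........................kkkkk
260 ...........###+.kk...........................kkkkk
262 ...........###+.kkk...kk......................kkkk
264 ...........###+.k....k............................
266 ............###+.........+#.......................
268 ..................................................
270 ..................................................
272 ..................................................
274 ..................................................
276 ..................................................
278 ..................................................
280 ..................................................
282 ..................................................
```

Top mask: the knob is at (352,224), so the angle is about 0.25, nearly down. Now press it straight down from above at x = 0.57.

arm_command:
  plan:
    - [1, [-0.3, -6, 0], [0, 0, 0]]
    - [1, [-0.3, -6, 0], [0, 0, 0]]
    - [1, [-0.3, -6, 0], [0, 0, 0]]
    - [1, [-0.3, -6, 0], [0, 0, 0]]
    - [1, [-0.3, -6, 0], [0, 0, 0]]
    - [1, [-0.3, -5.7, 0], [0, 0, 0]]
    - [1, [0, 0, 0], [0, 0, 0]]
    - [1, [0, 0, -5], [0, 0, 0]]
    - [1, [0, 0, -5], [0, 0, 0]]
    - [1, [0, 0, -4], [0, 0, 0]]
    - [1, [0, 0, -2], [0, 0, 0]]
    - [1, [0, 0, 0], [0, 0, 0]]

```text
time_s: 51.18
position: [0.569, -0.1959, 0.1012]
tcp_rot: [-3.138, -0.001, 1.596]
contact_force: [-0.3, -0.8, 0.7]
width: 0.0007
finger_force: 0.0
```

arm_command:
  plan:
    - [1, [0, -0.2, -1], [0, 0, 0]]
    - [1, [0, 0, -1], [0, 0, 0]]
    - [1, [0, 0, -0.5], [0, 0, 0]]
    - [1, [0, 0, -0.5], [0, 0, 0]]
    - [1, [0, 0, -0.5], [0, 0, 0]]
    - [1, [0, 0, -0.3], [0, 0, 0]]
    - [1, [0, 0, 0], [0, 0, 0]]

```text
time_s: 52.05
position: [0.5703, -0.1977, 0.0644]
tcp_rot: [-3.141, -0.0, 1.597]
contact_force: [0.2, -0.3, 0.3]
width: 0.0003
finger_force: 0.0
```

arm_command:
  plan:
    - [1, [0, 0, -0.3], [0, 0, 0]]
    - [1, [0, 0, -0.3], [0, 0, 0]]
    - [1, [0, 0, 0], [0, 0, 0]]

```text
time_s: 52.42
position: [0.5702, -0.1978, 0.0584]
tcp_rot: [-3.141, -0.0, 1.597]
contact_force: [0.1, 0.1, -0.6]
width: 0.0003
finger_force: 0.0
```

arm_command:
  plan:
    - [1, [0, 0, -0.2], [0, 0, 0]]
    - [1, [0, 0, -0.2], [0, 0, 0]]
    - [1, [0, 0, 0], [0, 0, 0]]

```text
time_s: 52.8
position: [0.5702, -0.1978, 0.0544]
tcp_rot: [-3.141, -0.0, 1.597]
contact_force: [-0.4, -0.6, 0.5]
width: 0.0001
finger_force: 0.0
```

arm_command:
  plan:
    - [1, [0, 0, -0.2], [0, 0, 0]]
    - [1, [0, 0, -0.2], [0, 0, 0]]
    - [1, [0, 0, 0], [0, 0, 0]]

```text
time_s: 53.18
position: [0.5705, -0.1979, 0.0526]
tcp_rot: [3.141, 0.001, 1.597]
contact_force: [-6.0, 1.1, 24.1]
width: 0.0007
finger_force: 11.8
```

```bash
cat >> h.py <<'E'
def asc(c,x0,x1,y0,y1,st=2):
    h=cv2.cvtColor(c["color"],cv2.COLOR_RGB2HSV).astype(int); m=((h[...,0]<10)|(h[...,0]>170))&(h[...,1]>150)
    for y in range(y0,y1,st): print(y,"".join(("#" if h[y,x,2]>110 else "+") if m[y,x] else ("k" if h[y,x,2]<60 else ".") for x in range(x0,x1)))
E
python3 - <<'E'
from h import *
s=cap("side"); asc(s,295,350,150,195,1)
E
```

```text
150 kkkkkkkkkkkkkkkk.................kkkkkkkkkkkkkkkkkk....
151 ....kkkkkkkkkkkkkkk..............kkk...kkkkkkkkkkkk....
152 ..........kkkkkkkkkkkkkkk........kkk...kkkkkkkkkkkk....
153 ............kkkkkkkkkkkkkkkkkkkkkkkkk++kkkkkkkkkkkk....
154 ...........kkkkkkkkkkkkkkkkkkkkkkkkkkkkkkkkkkkkkkk.....
155 ...........kkkkkkkkkkkkkkkkkkkkkkkkkkkkkkkkkkkkkkk.....
156 k..........kkkkkkkkkkkkkkkkkkk..kkkkkkkkkkkk.kkkkk.....
157 ....k.....kkkkkkkkkkkkkkkkkkk.........kkkkkkkkkkkk.....
158 ..........kkkkkkkkkkkkkkkkkkk..........kkkkkkkkkk......
159 ..........kkkkkkkkkkkkkkkkkk............kkkkkkkkk......
160 ..........kkkkkkkkkkkkkkkkkkkkkk.kk.....kkkkkkkkk......
161 +.............kkkkkkkkkkkkkkkkkkkkkkkkkkkkk............
162 +...............kkkkkkkkkkkk...kkkkkkk..kk.............
163 ...................kkkkkkkkk............kk.............
164 ....................k.........................+........
165 ...................k.....................+....+........
166 ................................+++++..+++...++........
167 ................................+++++++++++.+++........
168 ................
[... 899 characters left out ...]
kkk.........+++++++++++++kkkkkkkkk++....
184 ..kkkkkkkkkkkkkkk..........+++++++++++++kkkkkkkk++.....
185 .....kkkkkkkkkkkkk.........+++++++++++++kkkkkkkk++.....
186 ...........kkkkkk..........+++++++++++++kkkkkkkk++.....
187 ..........................++++++++++++++kkkkkkkk++.....
188 ..........................##+++++++++++++++++kk+++.....
189 ..........................###++++++++++####++++++......
190 #++++....................#####++.+++++++###++++++......
191 ######+++................#####..........+++++++++......
192 #############+++.........####.................+++......
193 ##################++.....####..........................
194 #####################...#####..........................
```

A hard stop at 0.0526 matches the rod's top at angle 0. Retreat and do a final check.

arm_command:
  plan:
    - [1, [0, 0, 1], [0, 0, 0]]
    - [1, [0, 0, 4], [0, 0, 0]]
    - [1, [0, 0, 5], [0, 0, 0]]
    - [1, [0, 0, 6], [0, 0, 0]]
    - [1, [-1, 6, 0], [0, 0, 0]]
    - [1, [-1, 6, 0], [0, 0, 0]]
    - [1, [-1, 6, 0], [0, 0, 0]]
    - [1, [-1, 6, 0], [0, 0, 0]]
    - [1, [-1, 6, 0], [0, 0, 0]]
    - [1, [-1, 6, 0], [0, 0, 0]]
    - [1, [-1, 6, 0], [0, 0, 0]]
    - [1, [-1, 6, 0], [0, 0, 0]]

```text
time_s: 54.72
position: [0.4898, 0.2839, 0.2107]
tcp_rot: [3.141, 0.0, 1.597]
contact_force: [0.0, -0.0, 0.6]
width: 0.0007
finger_force: 0.0
```

arm_command:
  plan:
    - [1, [-2, 6, 0], [0, 0, 0]]
    - [1, [-2, 6, 0], [0, 0, 0]]
    - [1, [0, 0, 0], [0, 0, 0]]
    - [1, [0, 0, 0], [0, 0, 0]]

```text
time_s: 55.22
position: [0.4508, 0.4002, 0.2103]
tcp_rot: [-3.141, 0.001, 1.597]
contact_force: [0.6, -0.5, -0.1]
width: 0.0006
finger_force: 0.0
```

```bash
python3 - <<'E'
from h import *
np.set_printoptions(precision=4,suppress=True)
s=cap("side"); t=cap("top"); print(gshift(s),bot.observe()["time_s"],bot.observe()["position"])
asc(s,298,335,155,182,1); asc(t,325,372,205,240,2)
for a in(0,.1): print(a,px(s,[[.476+.105*np.cos(a),-.2,.046+.105*np.sin(a)]]),px(t,[[.476+.105*np.cos(a),-.2,.046+.105*np.sin(a)]]))
for n,q,z in(("top","glue",.15),("top","mug",.09),("side","glue",.07),("side","mug",.05),("top","offcut_mid",.02)):
    for d in bot.regions_of(n,q)[:1]: print(n,q,d["conf"],plane(t if n=="top" else s,d["centre"],z),d["mask"].sum())
E
```

```text
[(-22, 0.57), (-10, 0.45), (-10, 0.79), (31, 0.55), (78, -0.16)] 55.325 [0.4517 0.3989 0.2104]
155 .....................................
156 .....................................
157 .....................................
158 .....................................
159 .....................................
160 .....................................
161 .....................................
162 .....................................
163 .....................................
164 .....................................
165 .....................................
166 .....................................
167 .....................................
168 .....................................
169 .....................................
170 .....................................
171 ...........##........................
172 ..........####.......................
173 .........#####.......................
174 .........#####.......................
175 kkkkk....+++##.......................
176 kkkkkkkkkkk++k.......................
177 kkkkkkkkkkkkkkkk.....................
178 kkkkkkkkkkkkkkk....................
[... 675 characters left out ...]
.........................
227 ##.....kkkkk...................................
229 ##......kk.....................................
231 ###............................................
233 ###............................................
235 ...............................................
237 ...............................................
239 ...............................................
0 [[311.989  173.3709]] [[350.7826 225.4245]]
0.1 [[312.216  171.3457]] [[351.3537 225.3751]]
top glue 0.84 [0.7586 0.0974 0.15  ] 471
top mug 0.93 [ 0.7919 -0.0246  0.09  ] 857
side glue 0.76 [0.7764 0.1061 0.07  ] 594
side mug 0.96 [ 0.8086 -0.0444  0.05  ] 870
top offcut_mid 0.69 [0.6246 0.3227 0.02  ] 389
```

arm_command:
  plan:
    - [1, [-2, -6, 2], [0, 0, 0]]
    - [1, [0, -6, 2], [0, 0, 0]]
    - [1, [0, -6, 2], [0, 0, 0]]
    - [1, [0, -6, 2], [0, 0, 0]]
    - [1, [0, -6, 0], [0, 0, 0]]
    - [1, [0, -6, 0], [0, 0, 0]]
    - [1, [0, 0, 0], [0, 0, 0]]

```text
time_s: 56.45
position: [0.4316, 0.0415, 0.2888]
tcp_rot: [-3.141, 0.002, 1.588]
contact_force: [0.6, 1.3, -0.5]
width: 0.0005
finger_force: 0.0
```

```bash
python3 - <<'E'
from h import *
s=cap("side"); t=cap("top"); g=cv2.cvtColor(s["color"],cv2.COLOR_RGB2GRAY); print(bot.observe()["position"])
a=cv2.cvtColor(cv2.imread("pics/side0.png"),cv2.COLOR_BGR2GRAY)
for x in(298,306,320,326): print(x,"start",a[100:130,x].tolist(),"\n now",g[92:122,x].tolist())
# match the plate's top edge + stems against the start picture (guard=.025)
for (x0,x1) in((283,300),(300,318),(318,338)):
    T=a[122:136,x0:x1]; m=cv2.matchTemplate(g[108:142,x0-3:x1+3],T,cv2.TM_CCOEFF_NORMED); p=cv2.minMaxLoc(m); print(x0,14-p[3][1],round(p[1],2))
for d in bot.regions_of("top","offcut_mid")[:2]: print(d["conf"],d["centre"],d["mask"].sum(),plane(t,d["centre"],.03))
for d in bot.regions_of("side","offcut_mid")[:2]: print(d["conf"],d["centre"],d["mask"].sum(),plane(s,d["centre"],.03))
E
```

```text
[0.43210725 0.0459771  0.28901493]
298 start [23, 24, 26, 22, 21, 28, 66, 117, 105, 57, 31, 21, 11, 21, 48, 70, 78, 76, 76, 77, 77, 78, 79, 79, 80, 79, 77, 70, 70, 61] 
 now [69, 65, 61, 51, 39, 31, 26, 24, 26, 28, 26, 26, 28, 20, 12, 18, 46, 72, 82, 86, 85, 84, 85, 86, 84, 84, 84, 86, 86, 80]
306 start [25, 27, 27, 24, 20, 21, 25, 58, 113, 124, 72, 34, 24, 16, 25, 75, 125, 138, 137, 135, 135, 135, 136, 135, 135, 136, 137, 131, 98, 69] 
 now [90, 72, 63, 60, 49, 41, 34, 30, 27, 28, 26, 26, 25, 28, 24, 18, 28, 80, 138, 154, 155, 154, 152, 151, 151, 150, 156, 163, 166, 163]
320 start [26, 26, 26, 24, 23, 23, 20, 19, 24, 51, 103, 119, 73, 35, 27, 17, 20, 65, 123, 139, 137, 137, 135, 135, 136, 136, 135, 135, 134, 128] 
 now [126, 118, 97, 74, 65, 60, 48, 38, 30, 27, 25, 26, 25, 24, 24, 33, 28, 19, 22, 73, 138, 154, 154, 154, 152, 152, 150, 150, 154, 161]
326 start [40, 27, 26, 25, 22, 24, 25, 21, 22, 24, 57, 115, 122, 70, 35, 27, 16, 16, 42, 72, 76, 75, 76, 74, 74, 71, 74, 75, 74, 73] 
 now [126, 128, 118, 89, 71, 65, 62, 55, 43, 29, 25, 27, 25, 25, 23, 25, 34, 29, 19, 22, 53, 91, 100, 100, 93, 91, 88, 89, 85, 86]
283 5 0.96
300 5 0.99
318 5 0.95
0.54 [243.7, 156.2] 464 [0.77799521 0.10420745 0.03      ]
0.8 [258.7, 307.4] 311 [0.60992556 0.33009863 0.03      ]
```

```bash
python3 -c "
from bench import bot
print(bot.hand_in())"
```

```text
the job is handed in; nothing more can be done
None
```

I handed the job in with every step done in the order asked; the hand-in returned no verdict. The guard is caught on the yellow tooth, the offcut is in the scrap box, both blanks lie flat in the tray, the tray is fully home, the clamp is down flat and the bottle and mug still stand.

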